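# Load the diya carrier and slide it to the aarti station

### The job

Move the used steel katori (small cup) off the wooden carrier and stand it in the steel thali, then stand every ceramic diya that is out on the shelf upright on the carrier's deck, with a light grip because the glaze chips, while the carrier is still locked at its first (right-hand) station. Then turn the lock handle a quarter turn fully open, push the carrier along its rail to the next station, the middle one, so that it sits in that detent, and turn the lock handle fully closed again. Never move the carrier out of a station with the lock closed, and leave the other things on the shelf where they are.

Things in the scene. Friction and masses are not known exactly. Their poses are not given: they have to be found in the camera images.
- diya1: Glazed white ceramic oil lamp (diya), fragile: grip it lightly, about 20 to 40 N. Round body 56 mm across with upright sides, 34 mm high, shallow hollow on top; a small spout along its own +x reaches 40 mm from the axis, 18 mm wide, at 18 to 32 mm height. About 110 g. Origin: centre of the underside, z up. Three or all four of the four diyas are present.
- diya2: Glazed white ceramic oil lamp (diya), fragile: grip it lightly, about 20 to 40 N. Round body 56 mm across with upright sides, 34 mm high, shallow hollow on top; a small spout along its own +x reaches 40 mm from the axis, 18 mm wide, at 18 to 32 mm height. About 110 g. Origin: centre of the underside, z up. Three or all four of the four diyas are present.
- diya3: Glazed white ceramic oil lamp (diya), fragile: grip it lightly, about 20 to 40 N. Round body 56 mm across with upright sides, 34 mm high, shallow hollow on top; a small spout along its own +x reaches 40 mm from the axis, 18 mm wide, at 18 to 32 mm height. About 110 g. Origin: centre of the underside, z up. Three or all four of the four diyas are present.
- diya4: Glazed white ceramic oil lamp (diya), fragile: grip it lightly, about 20 to 40 N. Round body 56 mm across with upright sides, 34 mm high, shallow hollow on top; a small spout along its own +x reaches 40 mm from the axis, 18 mm wide, at 18 to 32 mm height. About 110 g. Origin: centre of the underside, z up. Three or all four of the four diyas are present.
- katori: Small steel cup, 56 mm across, upright sides, 45 mm high, open top (treat as solid). It starts on the carrier's deck. Origin: centre of the underside, z up.
- thali: Fixed round steel plate 134 mm across on the shelf, flat inner floor 120 mm across at 4 mm height, rim 10 mm high. Origin: centre of the underside.
- rail_unit: Fixed wooden rail base, 130 mm deep, 545 mm long (y from -340 to +205), with two aluminium rails along its own y. Origin: on the shelf under the middle station, z up; +x points away from the robot, +y to the robot's left. Three wooden markers 12 mm square and 75 mm tall stand at x = +112 mm, one at each station (y = -110, 0, +110).
- carrier (a joint): Slide of the wooden carrier along the rail unit's +y, m. 0 = first (loading, right-hand) station, 0.110 = middle station, 0.220 = far station. A spring detent holds it at each station; about 6 N along the rail pushes it over. The detent draws it in only from within about 8 mm; between stations it slides freely and stays where it is left.
- carrier_deck (a point): Centre of the carrier's deck, on its upper face (45 mm above the shelf); axes as the rail unit's. The carrier is 180 x 180 mm; its rim is 5 mm thick and stands 6 mm above the deck, so the free floor is 170 x 170 mm: four diyas fit two by two.
- carrier_post (a point): Top centre of the carrier's upright steel push post, 20 mm diameter, 60 mm tall (45 to 105 mm above the shelf), 110 mm from the deck centre on the robot's side. Its foot is a tab of the carrier.
- lock (a joint): Quarter-turn lock handle on an upright hinge at the right-hand end of the rail unit, rad. 0 = closed (handle points to the robot, across the rail), 1.571 = open (handle points to the right, along the rail, away from the carrier); turns counter-clockwise from above when opening. Stays where it is left; light (about 2 N at the knob).
- lock_hinge (a point): Point on the lock handle's hinge axis, at the height of its bar (44 mm above the shelf; bar 16 mm wide, top at 48 mm).
- lock_knob (a point): Top centre of the upright black knob at the end of the lock handle, 75 mm from the hinge axis: 20 mm diameter, 45 mm tall, top 91 mm above the shelf.
- incense_holder: Wooden incense holder, 40 x 150 x 10 mm with a 24 mm high block at one end: leave alone. Origin: centre of the underside.
- tealight: Battery tealight lying upside down, 42 mm across, 20 mm high: leave alone. Origin: centre of the underside.
- bell: Brass hand bell, 60 mm wide, 100 mm tall: leave alone. Origin: centre of the underside.
- jar: Small glass jar, 44 mm wide, 60 mm tall: leave alone. Origin: centre of the underside.
There are look-alikes about, which are no part of the job. What is shaped like the katori but red is not meant.

How it is judged:
By the outcome, as a careful person would: the job done as asked, in the order asked, and still so for the second after the job is handed in, with the robot touching nothing.
Of diya1, diya2, diya3, diya4 only 3 to 4 are there at a start; the rules pass over those that are not, and their reading is None.
At some moment in a run one of diya1, diya2, diya3, diya4 may be knocked a few centimetres aside while the robot is not near it.
Once in a run the grip may slacken for a moment while it holds something.
It also fails if it takes over 210 s, if anything falls off the work surface, if the arm or the gripper's body presses on something with over 40 N, if the wrist force passes 120 N, or if a joint passes its speed limit or range.

### The arm

A 7-joint arm with a two-finger parallel gripper is mounted at the origin on the work surface. World frame = base frame: x ahead of the robot, y to its left, z up, the work surface at z = 0. Lengths are in m, angles in rad, forces in N, time in s.
With the tool pointing down it reaches from about 0.425 to 0.925 m from the base axis. Payload 6.8 kg.
Tool frame: the origin (TCP) lies midway between the tips of the shut fingers; the grasp point (between the pads) lies 19 mm behind it; z points along the fingers, y is the direction in which the jaws open and shut (so a half turn about z gives the same grasp; the last joint's range is limited). The gripper opens to 85 mm and grips with 20 to 120 N. Pads are 22 mm wide; open, the fingers measure 114 mm over their backs; the gripper's body (76 mm by 85 mm) begins 54 mm behind the grasp point. The pads swing forward as they close: fully open they stand 13 mm farther back than shut.
Start: joints at [1.084, 0.477, 0.022, 1.555, -0.011, 1.109, -0.083], TCP at [0.25, -0.627, 0.2] pointing down, gripper open.
Joint ranges: [-2.96, 2.96], [-0.34, 2.1], [-1.41, 1.46], [0.24, 2.44], [-1.37, 4.51], [0.17, 1.92], [-2.96, 2.96]. Speed limits (rad/s): [2.39, 2.39, 3.14, 3.14, 3.14, 3.14, 3.14].

### API

Orientations are given as a unit quaternion [w, x, y, z].
In Python, from station import * gives the robot as it stands. The module is installed in compiled form; this text tells all that it offers.
- The arm moves only by the tool jog_arm, never from a script. Its arguments are lists of equal length, an entry for each row: "dp": the shift along the tool's x, y, z in units of 25 mm (1.0 is 25 mm), a list of three; "angular": the turn, a rotation vector about the tool's x, y, z in units of 5 degrees (1.0 is 5 degrees), a list of three; "claw": the finger opening in mm, from 0 to 85.4. A call has exactly 5 rows; each row is the pose to reach, as a shift and turn from the pose commanded when the call began, along the tool's axes at that moment; what a row does not reach only later rows make up. A row lasts 1/10 s, in which the tool goes at most 50 mm and 8.59 degrees, less where a joint would pass 70% of its speed; a pose out of reach is approached as far as the arm can. A call with a gripper value outside its range is refused whole. The fingers move at their own pace and stop on an object; "grip_force" is the grip in N (left out, the last holds). Time passes only in rows, so rows that repeat a pose let the fingers close, or fill a call up. It gives the time, the measured TCP pose, the force and the opening at its end, in the units of the state.
- get_obs(): the state, without advancing time (a new reading comes with each control period).
- read_camera(name): name is "scene" or "top" or "wrist"; returns a dict with "pixels" (420x560x3 uint8, blue, green, red), "camera_matrix" (3x3 intrinsics, pixels), "rvec" (rotation vector, rad) and "tvec" (3), from world to camera coordinates, as OpenCV has them. Camera axes: x right, y down, z forward; pixel columns grow to the right and rows downward; lengths in m; the calibration is good to about 2 mm. A picture is of the moment at which its call begins. There is no depth.
- hand_in(): hands the job in, once; it reports no verdict.
The state is a dict: "t": time; "q": joint angles; "joint_vel": joint speeds; "joint_torque": joint torques, N m; "eef_pos": TCP position; "tool_rot": TCP orientation; "contact_force": force on the tool from outside, world axes, zero at the start; "torque": the same for the moment, N m; "gripper_width": opening from 0.0 (shut) to 1.0 (fully open).
Only numpy, scipy, OpenCV 4.12 (cv2) and the standard library are available. Lean on these libraries where they do the work, as an engineer would, in place of code of your own. Each camera call takes 0.05 s, during which the arm holds its last target.

## Working session

There is one attempt and no reset: what is moved stays moved. The work goes in short steps, Python scripts to look and compute and a tool call to move; the robot and the scene stay as the last step left them, time stands still between calls to the robot, and variables do not carry over. Pictures are saved under pics/ and viewed, and the job is handed in when it is done.

Besides the shell and the picture viewer there is one more tool, called as name(argument=value, ...), one argument or row to a line, values as JSON. jog_arm: Moves the arm, as the interface text tells. Its arguments: {"type":"object","properties":{"dp":{"type":"array","items":{"type":"array","items":{"type":"number"}}},"angular":{"type":"array","items":{"type":"array","items":{"type":"number"}}},"claw":{"type":"array","items":{"type":"number"}},"grip_force":{"type":"number"}},"required":["dp","angular","claw"]}

```bash
mkdir -p pics; cat > h.py <<'E'
from station import *
import numpy as np, cv2
def cam(n,save=None):
    c=read_camera(n)
    if save: cv2.imwrite('pics/'+save+'.png',c['pixels'])
    return c
def KRT(c):
    R=cv2.Rodrigues(np.array(c['rvec'],float))[0]
    return np.array(c['camera_matrix'],float),R,np.array(c['tvec'],float).reshape(3)
def world(c,u,v,z):
    K,R,t=KRT(c)
    d=R.T@np.linalg.solve(K,[u,v,1.]); o=-R.T@t
    return o+d*(z-o[2])/d[2]
def pix(c,p):
    K,R,t=KRT(c); q=K@(R@np.array(p,float)+t); return q[:2]/q[2]
E
python3 - <<'E'
from h import *
o=get_obs(); print(o)
for n in("scene","top","wrist"):
    c=cam(n,n+'0'); K,R,t=KRT(c); print(n,K.tolist(),(-R.T@t).round(3),R.round(2).tolist())
E
```

```text
{'t': 0.0, 'q': array([ 1.08390074,  0.47782835,  0.02231206,  1.55645689, -0.01151762,
        1.10927665, -0.0831207 ]), 'joint_vel': array([ 0.00122767, -0.00028819, -0.0007066 ,  0.0009546 , -0.00017555,
        0.00213325, -0.00019572]), 'joint_torque': array([-7.90274044e-04, -5.96464348e+01,  1.60737164e+00, -2.81205654e+01,
        1.23586552e-02,  9.30147566e-03, -6.49811852e-06]), 'eef_pos': array([ 0.24938024, -0.62654589,  0.19920398]), 'tool_rot': array([-8.92527364e-04,  9.82115718e-01,  1.88276042e-01, -2.26845238e-04]), 'contact_force': array([-0.93428345, -0.47421404, -0.40847821]), 'torque': array([-0.03323559, -0.0187723 , -0.04024328]), 'gripper_width': 1.0015144418803958}
scene [[461.95142897292686, 0.0, 270.02399199512126], [0.0, 461.95142897292686, 208.57538252128245], [0.0, 0.0, 1.0]] [0.994 0.389 0.967] [[-0.65, 0.76, -0.01], [0.63, 0.53, -0.58], [-0.43, -0.38, -0.82]]
top [[459.67102095038507, 0.0, 280.3985481109508], [0.0, 459.67102095038507, 210.70306878516874], [0.0, 0.0, 1.0]] [ 0.42  -0.025  1.169] [[0.02, -1.0, 0.01], [-0.99, -0.02, -0.12], [0.12, -0.0, -0.99]]
wrist [[376.0173091719371, 0.0, 276.5969641140731], [0.0, 376.0173091719371, 209.0661710625662], [0.0, 0.0, 1.0]] [ 0.327 -0.596  0.374] [[0.37, -0.93, -0.0], [-0.88, -0.35, 0.32], [-0.3, -0.12, -0.95]]
```

View pics/top0.png

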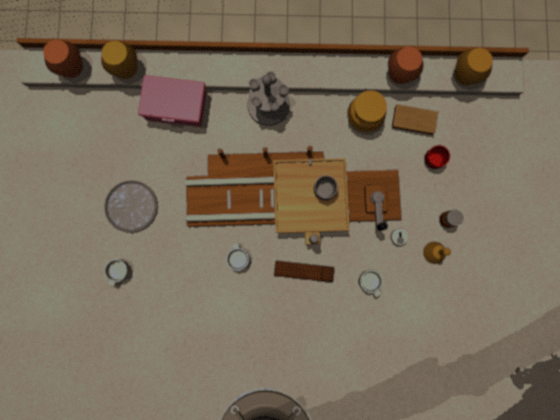

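View pics/scene0.png

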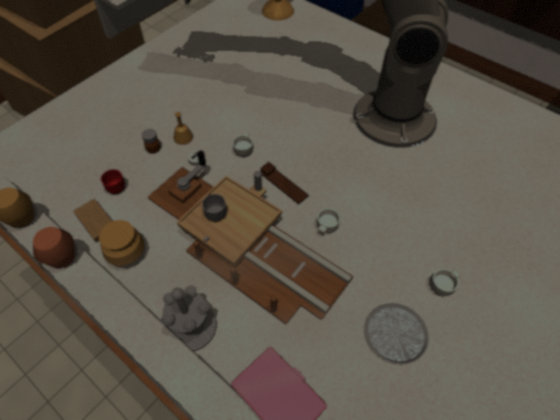

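View pics/wrist0.png

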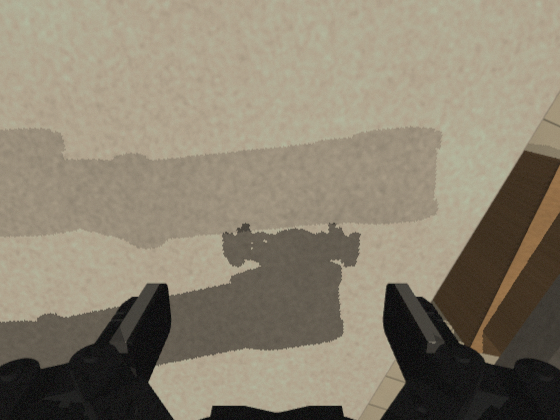

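The top view shows three white diyas at about (117,271), (238,260) and (370,283). The tealight is at (399,237), the katori on the deck at (326,188), a red look-alike cup at (437,157), and the thali at (131,206). I'll enlarge to confirm.

```bash
python3 - <<'E'
import cv2,numpy as np
im=cv2.imread('pics/top0.png')
a=cv2.resize(im[140:310,265:475],None,fx=3.8,fy=3.5,interpolation=cv2.INTER_CUBIC)
a=cv2.resize(im[145:305,265:475],(788,600),interpolation=cv2.INTER_CUBIC)
cv2.imwrite('pics/cropR.png',cv2.convertScaleAbs(a,alpha=1.6))
a=cv2.resize(im[150:300,80:280],(800,600),interpolation=cv2.INTER_CUBIC)
cv2.imwrite('pics/cropL.png',cv2.convertScaleAbs(a,alpha=1.6))
E
```

```text
(no output)
```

View pics/cropR.png

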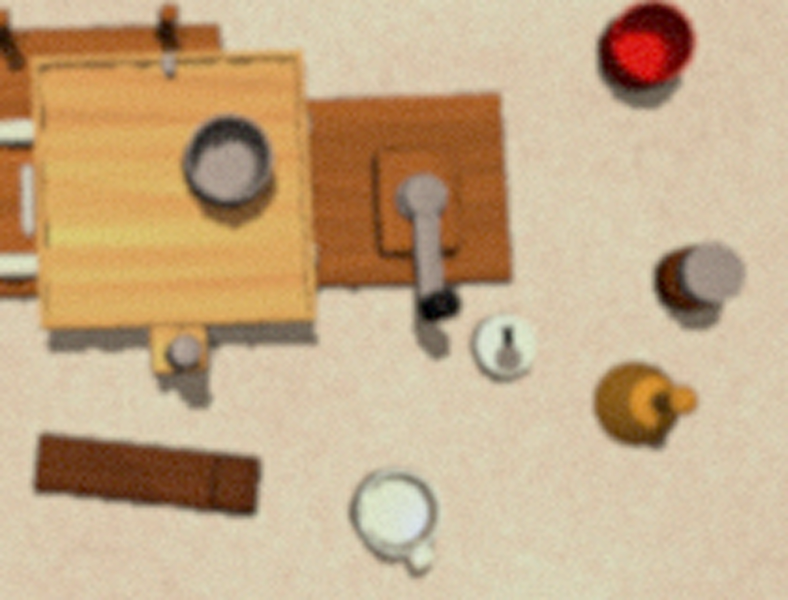

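View pics/cropL.png

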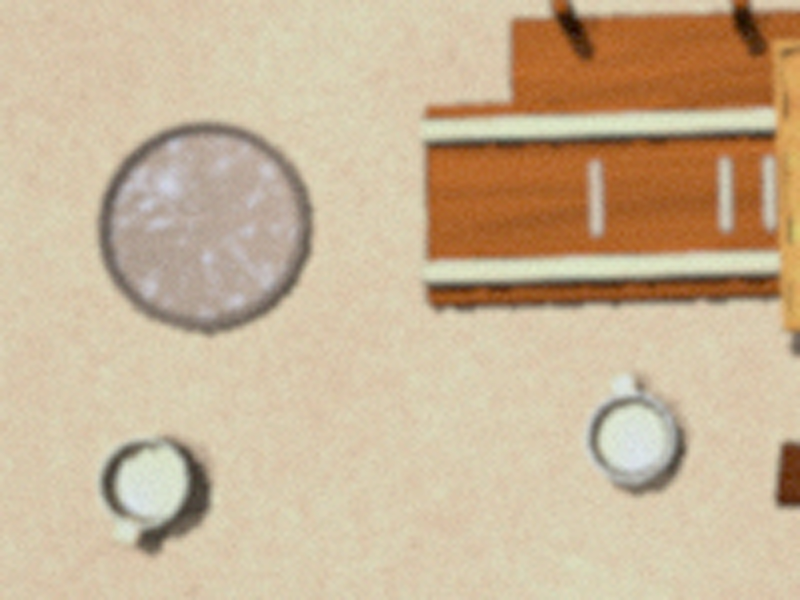

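```bash
python3 - <<'E'
from h import *
c=cam('top'); s=cam('scene','s1')
R=lambda u,v:(265+u/3.752,145+v/3.75)
L=lambda u,v:(80+u/4,150+v/4)
for n,p,z in [('dL',L(148,484),.034),('dM',L(635,437),.034),('dR',R(396,513),.034),('dLspout',L(125,533),.032),('dMsp',L(626,380),.032),('dRsp',R(421,558),.032),
 ('kat',R(228,161),.09),('thali',L(206,227),.01),('c1',R(35,55),.051),('c2',R(302,52),.051),('c3',R(315,322),.051),('c4',R(42,328),.051),
 ('post',R(184,351),.105),('hinge',R(421,193),.05),('knob',R(440,300),.091),('tea',R(505,347),.02),('bell',R(633,403),.05),('jar',R(712,273),.06),('inc1',R(40,463),.01),('inc2',R(255,485),.024)]:
    w=world(c,*p,z); print(n,w.round(4),'scene',pix(s,w).round(0))
im=cv2.resize(s['pixels'][90:330,120:480],(800,533),interpolation=cv2.INTER_CUBIC)
cv2.imwrite('pics/s1c.png',cv2.convertScaleAbs(im,alpha=1.6))
E
```

```text
dL [0.4005 0.3682 0.034 ] scene [443. 278.]
dM [0.4342 0.0717 0.034 ] scene [327. 216.]
dR [ 0.385  -0.2517  0.034 ] scene [243. 142.]
dLspout [0.3706 0.3811 0.032 ] scene [455. 273.]
dMsp [0.4691 0.0784 0.032 ] scene [320. 228.]
dRsp [ 0.3562 -0.2682  0.032 ] scene [245. 134.]
kat [ 0.6057 -0.1352  0.09  ] scene [214. 202.]
thali [0.5622 0.3494 0.01  ] scene [395. 330.]
c1 [ 0.6812 -0.0111  0.051 ] scene [232. 262.]
c2 [ 0.6865 -0.1878  0.051 ] scene [176. 221.]
c3 [ 0.5074 -0.1963  0.051 ] scene [226. 175.]
c4 [ 0.5004 -0.019   0.051 ] scene [281. 210.]
post [ 0.4838 -0.1072  0.105 ] scene [257. 173.]
hinge [ 0.5936 -0.2662  0.05  ] scene [183. 182.]
knob [ 0.5195 -0.2687  0.091 ] scene [201. 154.]
tea [ 0.4954 -0.3279  0.02  ] scene [195. 156.]
bell [ 0.4586 -0.4025  0.05  ] scene [185. 128.]
jar [ 0.5431 -0.4522  0.06  ] scene [149. 134.]
inc1 [ 0.4132 -0.0192  0.01  ] scene [302. 198.]
inc2 [ 0.4013 -0.1609  0.024 ] scene [264. 164.]
```

View pics/s1c.png

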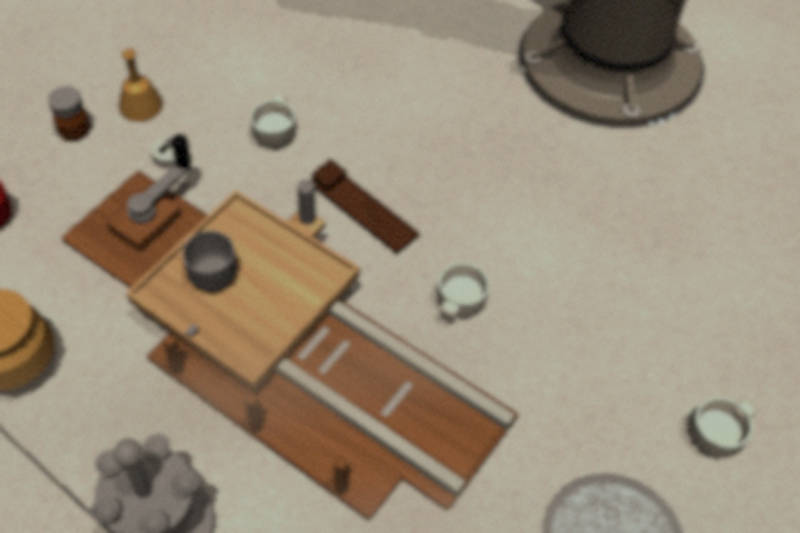

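```bash
cat >> h.py <<'E'
from scipy.spatial.transform import Rotation as Ro
def Rt(o): return Ro.from_quat(np.array(o['tool_rot'])[[1,2,3,0]])
def yaw(o):
    y=Rt(o).as_matrix()[:,1]; return np.degrees(np.arctan2(y[1],y[0]))
def plan(xyz,psi):
    """dp/angular to reach TCP xyz with tool y at world angle psi deg, z down"""
    o=get_obs(); R=Rt(o); p=np.radians(psi)
    y=np.array([np.cos(p),np.sin(p),0]); z=np.array([0,0,-1.]); x=np.cross(y,z)
    T=Ro.from_matrix(np.column_stack([x,y,z]))
    d=R.inv().apply(np.array(xyz)-o['eef_pos'])/.025
    a=(R.inv()*T).as_rotvec()/np.radians(5)
    print('t',round(o['t'],2),'pos',o['eef_pos'].round(4),'yaw',round(yaw(o),1),'w',round(o['gripper_width']*85.4,1),'F',np.array(o['contact_force']).round(1))
    print('dp',d.round(3).tolist(),'ang',a.round(2).tolist(),' mm',round(float(np.linalg.norm(d))*25))
E
python3 -c "
from h import *
plan((.43,-.38,.22),-33)"
```

```text
t 0.25 pos [ 0.2495 -0.6269  0.1997] yaw -68.3 w 85.6 F [0.5 0.3 0.9]
dp [10.359, -6.506, -0.805] ang [-0.01, -0.0, -7.06]  mm 306
```

jog_arm(
  dp=[
    [1.5,-0.95,-0.1],
    [3,-1.9,-0.2],
    [4.6,-2.85,-0.3],
    [6.1,-3.8,-0.45],
    [7.7,-4.8,-0.6],
  ],
  angular=[
    [0,0,-1],
    [0,0,-2.1],
    [0,0,-3.2],
    [0,0,-4.3],
    [0,0,-5.4],
  ],
  claw=[85,85,85,85,85],
  grip_force=30,
)

```text
t: 0.75
eef_pos: [0.3846, -0.4432, 0.2154]
tool_rot: [0.0, 0.91, 0.414, -0.0]
contact_force: [0.6, -0.0, -0.0]
gripper_width: 0.999
```

```bash
python3 -c "
from h import *
print(get_obs()['q'].round(2))
plan((.54,-.23,.2),2.1)"
```

```text
[ 0.87  0.32 -0.15  1.75  0.05  1.07 -0.02]
t 0.75 pos [ 0.3846 -0.4432  0.2154] yaw -41.1 w 85.3 F [ 0.6 -0.  -0. ]
dp [10.51, -0.923, 0.611] ang [-0.0, 0.0, -8.64]  mm 264
```

jog_arm(
  dp=[
    [1.9,-0.1,0.1],
    [3.8,-0.2,0.2],
    [5.6,-0.35,0.3],
    [7.4,-0.5,0.4],
    [9.2,-0.7,0.5],
  ],
  angular=[
    [0,0,-1.6],
    [0,0,-3.3],
    [0,0,-5],
    [0,0,-6.7],
    [0,0,-8.4],
  ],
  claw=[85,85,85,85,85],
)

```text
t: 1.25
eef_pos: [0.5236, -0.2587, 0.2028]
tool_rot: [0.0, 0.701, 0.713, -0.0]
contact_force: [0.1, -0.5, 0.2]
gripper_width: 1.0
```

```bash
python3 -c "
from h import *
plan((.606,-.1355,.15),2.1)"
```

```text
t 1.25 pos [ 0.5236 -0.2587  0.2028] yaw 1.0 w 85.4 F [ 0.1 -0.5  0.2]
dp [4.869, 3.384, 2.11] ang [0.0, 0.0, -0.21]  mm 157
```

jog_arm(
  dp=[
    [1.4,1,0.6],
    [2.8,2,1.2],
    [4.2,3,1.8],
    [4.87,3.38,2.1],
    [4.87,3.38,2.1],
  ],
  angular=[
    [0,0,-0.1],
    [0,0,-0.2],
    [0,0,-0.2],
    [0,0,-0.2],
    [0,0,-0.2],
  ],
  claw=[85,85,85,85,85],
)

```text
t: 1.75
eef_pos: [0.6065, -0.1325, 0.1488]
tool_rot: [-0.001, 0.694, 0.72, 0.0]
contact_force: [-1.1, 0.1, -0.2]
gripper_width: 0.992
```

```bash
python3 -c "
from h import *
plan((.606,-.1355,.056),2.1)
c=cam('wrist','w1'); print(pix(c,(.606,-.1355,.09)),pix(c,(.606,-.1355,.045)))"
```

```text
t 1.75 pos [ 0.6065 -0.1325  0.1488] yaw 2.1 w 84.7 F [-1.1  0.1 -0.2]
dp [-0.129, -0.017, 3.711] ang [-0.02, -0.03, -0.01]  mm 93
[275.24192763 219.12185644] [275.48157752 198.97272319]
```

View pics/w1.png

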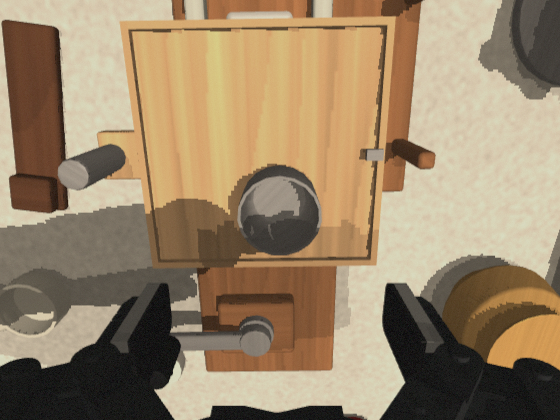

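jog_arm(
  dp=[
    [-0.1,0,0.9],
    [-0.1,0.03,1.8],
    [-0.1,0.06,2.7],
    [-0.1,0.06,3.4],
    [-0.1,0.06,3.7],
  ],
  angular=[
    [0,0,0],
    [0,0,0],
    [0,0,0],
    [0,0,0],
    [0,0,0],
  ],
  claw=[85,85,85,85,85],
)

```text
t: 2.3
eef_pos: [0.6057, -0.142, 0.0564]
tool_rot: [-0.001, 0.697, 0.717, -0.001]
contact_force: [0.7, 0.5, 0.5]
gripper_width: 0.992
```

jog_arm(
  dp=[
    [0,0,0],
    [0,0,0],
    [0,0,0],
    [0,0,0],
    [0,0,0],
  ],
  angular=[
    [0,0,0],
    [0,0,0],
    [0,0,0],
    [0,0,0],
    [0,0,0],
  ],
  claw=[66,50,50,50,50],
  grip_force=40,
)

```text
t: 2.8
eef_pos: [0.6077, -0.1399, 0.0584]
tool_rot: [0.0, 0.697, 0.718, 0.0]
contact_force: [-0.2, -0.6, -0.7]
gripper_width: 0.584
```

jog_arm(
  dp=[
    [0,0,0],
    [0,0,0],
    [0,0,0],
    [0,0,0],
    [0,0,0],
  ],
  angular=[
    [0,0,0],
    [0,0,0],
    [0,0,0],
    [0,0,0],
    [0,0,0],
  ],
  claw=[50,50,50,50,50],
)

```text
t: 3.3
eef_pos: [0.6073, -0.1398, 0.0577]
tool_rot: [-0.0, 0.697, 0.718, -0.0]
contact_force: [-0.0, -0.1, 0.2]
gripper_width: 0.586
```

```bash
python3 -c "
from h import *
plan((.606,-.1355,.18),2.1)
c=cam('wrist','w2')"
```

```text
t 3.3 pos [ 0.6073 -0.1398  0.0577] yaw 1.7 w 50.1 F [-0.  -0.1  0.2]
dp [0.174, -0.048, -4.894] ang [-0.0, -0.0, -0.08]  mm 122
```

View pics/w2.png

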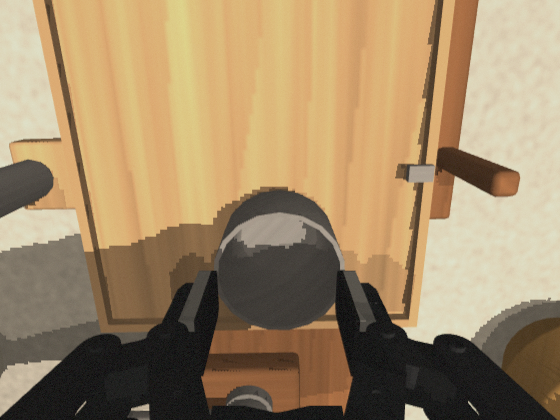

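```bash
python3 -c "
from h import *
c=cam('wrist')
for v in (262,268,272): print(world(c,280,v,.09))
print(world(c,100,330,.051),world(c,415,325,.051))
o=get_obs();print(o['eef_pos'],o['gripper_width']*85.4)
t=cam('top','t2'); a=cv2.resize(t['pixels'][145:305,265:475],(788,600),interpolation=cv2.INTER_CUBIC); cv2.imwrite('pics/t2c.png',cv2.convertScaleAbs(a,alpha=1.6))
"
```

```text
[ 0.6087735  -0.12815717  0.09      ]
[ 0.60886815 -0.13096958  0.09      ]
[ 0.60893187 -0.13286266  0.09      ]
[ 0.50832304 -0.1942725   0.051     ] [ 0.68799096 -0.18545376  0.051     ]
[ 0.60732874 -0.13982204  0.05768061] 49.84869974605736
```

View pics/t2c.png

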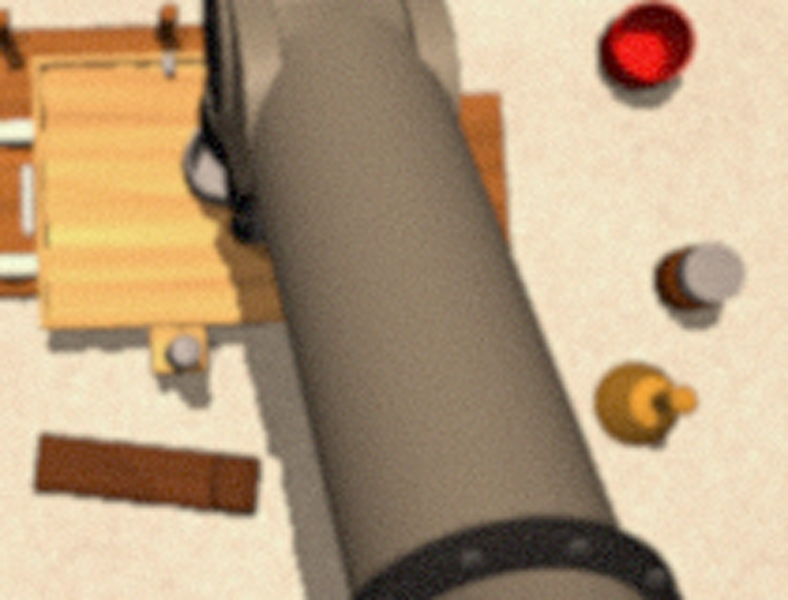

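jog_arm(
  dp=[
    [0,0,0],
    [0,0,0],
    [0,0,0],
    [0.17,0.03,0],
    [0.33,0.05,0],
  ],
  angular=[
    [0,0,0],
    [0,0,0],
    [0,0,0],
    [0,0,0],
    [0,0,0],
  ],
  claw=[80,80,80,80,80],
)

```text
t: 3.95
eef_pos: [0.6084, -0.1312, 0.0577]
tool_rot: [-0.0, 0.697, 0.717, 0.0]
contact_force: [-0.4, 0.5, -0.1]
gripper_width: 0.935
```

jog_arm(
  dp=[
    [0,0,0.1],
    [0,0,0.1],
    [0,0,0.1],
    [0,0,0.1],
    [0,0,0.1],
  ],
  angular=[
    [0,0,0],
    [0,0,0],
    [0,0,0],
    [0,0,0],
    [0,0,0],
  ],
  claw=[80,80,40,40,40],
)

```text
t: 4.45
eef_pos: [0.6095, -0.1319, 0.0574]
tool_rot: [0.001, 0.697, 0.717, 0.0]
contact_force: [-5.5, -0.5, 13.3]
gripper_width: 0.472
```

jog_arm(
  dp=[
    [0,0,0],
    [0,0,0],
    [0,0,0],
    [0,0,0],
    [0,0,0],
  ],
  angular=[
    [0,0,0],
    [0,0,0],
    [0,0,0],
    [0,0,0],
    [0,0,0],
  ],
  claw=[40,40,40,40,40],
)

```text
t: 4.95
eef_pos: [0.6093, -0.1319, 0.0574]
tool_rot: [0.001, 0.697, 0.717, 0.0]
contact_force: [-3.9, -1.0, 14.6]
gripper_width: 0.471
```

```bash
python3 -c "
from h import *
plan((.606,-.1355,.18),2.1)
c=cam('wrist','w3')"
```

```text
t 4.95 pos [ 0.6093 -0.1319  0.0574] yaw 1.7 w 40.3 F [-3.9 -1.  14.6]
dp [-0.143, -0.128, -4.902] ang [0.02, 0.01, -0.09]  mm 123
```

View pics/w3.png

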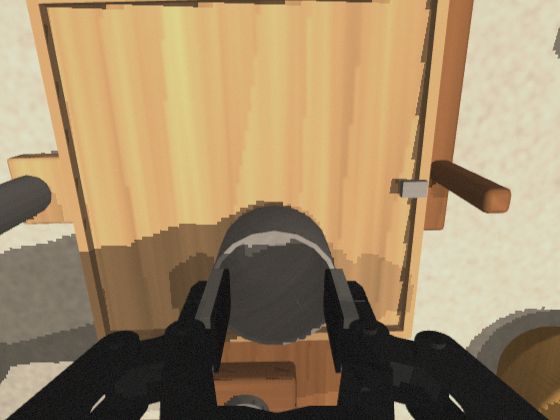

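```bash
python3 -c "
from h import *
c=cam('wrist'); o=get_obs(); R=Rt(o).as_matrix(); p=o['eef_pos']
K,Rc,t=KRT(c); print('cam in tool', R.T@(-Rc.T@t-p), (Rc@R).round(2).tolist())
for x in(0,11,-11):
  for z in (0,-.019):
    for w in(-20,20,-28,28): print(x,w,z,pix(c,p+R@np.array([x*1e-3,w*1e-3,z])).round())
s=cam('scene'); a=cv2.resize(s['pixels'][100:280,120:360],(800,600),interpolation=cv2.INTER_CUBIC); cv2.imwrite('pics/s3c.png',cv2.convertScaleAbs(a,alpha=1.6))
a=cv2.resize(c['pixels'][190:400,140:420],(800,600),interpolation=cv2.INTER_CUBIC); cv2.imwrite('pics/w3c.png',cv2.convertScaleAbs(a,alpha=2))
"
```

```text
cam in tool [ 0.08383688  0.00019135 -0.17441203] [[0.0, 1.0, -0.0], [-0.95, 0.0, -0.32], [-0.32, 0.0, 0.95]]
0 -20 0 [237. 254.]
0 20 0 [315. 254.]
0 -28 0 [221. 254.]
0 28 0 [331. 254.]
0 -20 -0.019 [233. 271.]
0 20 -0.019 [319. 271.]
0 -28 -0.019 [215. 271.]
0 28 -0.019 [336. 271.]
11 -20 0 [236. 234.]
11 20 0 [316. 234.]
11 -28 0 [220. 234.]
11 28 0 [332. 234.]
11 -20 -0.019 [232. 250.]
11 20 -0.019 [320. 250.]
11 -28 -0.019 [214. 250.]
11 28 -0.019 [337. 250.]
-11 -20 0 [237. 273.]
-11 20 0 [314. 273.]
-11 -28 0 [222. 273.]
-11 28 0 [330. 273.]
-11 -20 -0.019 [233. 292.]
-11 20 -0.019 [318. 292.]
-11 -28 -0.019 [217. 292.]
-11 28 -0.019 [335. 292.]
```

View pics/s3c.png

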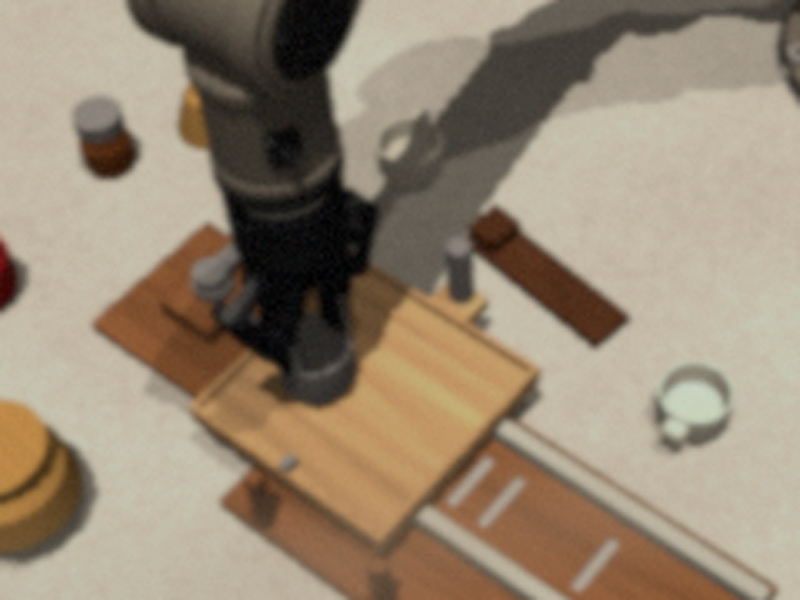

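View pics/w3c.png

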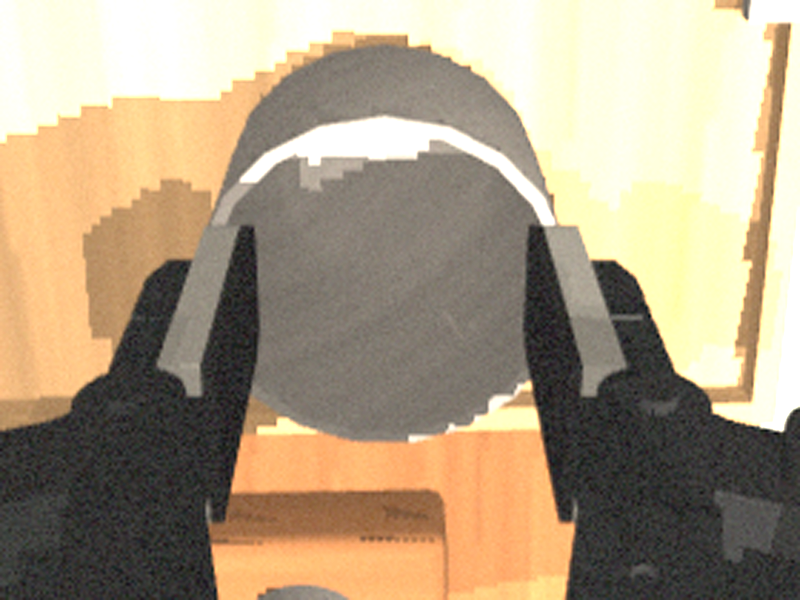

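jog_arm(
  dp=[
    [0,0,-0.2],
    [0,0,-0.4],
    [0,0,-0.4],
    [0,0,-0.4],
    [0,0,-0.4],
  ],
  angular=[
    [0,0,0],
    [0,0,0],
    [0,0,0],
    [0,0,0],
    [0,0,0],
  ],
  claw=[40,85,85,85,85],
)

```text
t: 5.6
eef_pos: [0.6081, -0.1315, 0.0649]
tool_rot: [-0.0, 0.697, 0.718, -0.0]
contact_force: [-0.4, -0.0, -1.0]
gripper_width: 0.995
```

jog_arm(
  dp=[
    [0,0,0.2],
    [0,0,0.4],
    [0,0,0.6],
    [0,0,0.6],
    [0,0,0.6],
  ],
  angular=[
    [0,0,0],
    [0,0,0],
    [0,0,0],
    [0,0,0],
    [0,0,0],
  ],
  claw=[85,85,85,85,85],
)

```text
t: 6.1
eef_pos: [0.6082, -0.1315, 0.0499]
tool_rot: [-0.0, 0.696, 0.718, -0.0]
contact_force: [-0.5, 0.0, 0.2]
gripper_width: 0.994
```

```bash
python3 -c "
from h import *
plan((.6075,-.1315,.04),1.7)
c=cam('wrist','w4');s=cam('scene'); a=cv2.resize(s['pixels'][130:250,140:300],(800,600),interpolation=cv2.INTER_CUBIC); cv2.imwrite('pics/s4c.png',cv2.convertScaleAbs(a,alpha=1.8))"
```

```text
t 6.1 pos [ 0.6082 -0.1315  0.0499] yaw 1.7 w 84.9 F [-0.5  0.   0.2]
dp [-0.0, -0.026, 0.394] ang [-0.01, -0.0, 0.0]  mm 10
```

View pics/w4.png

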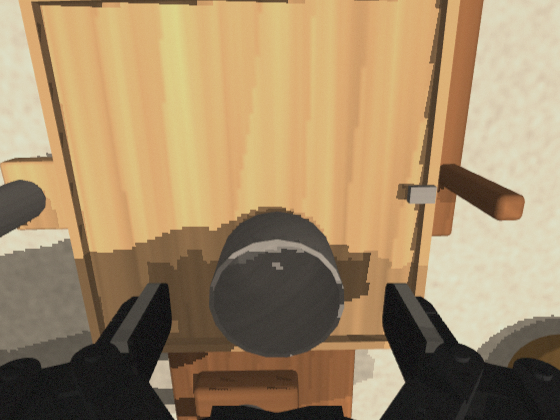

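View pics/s4c.png

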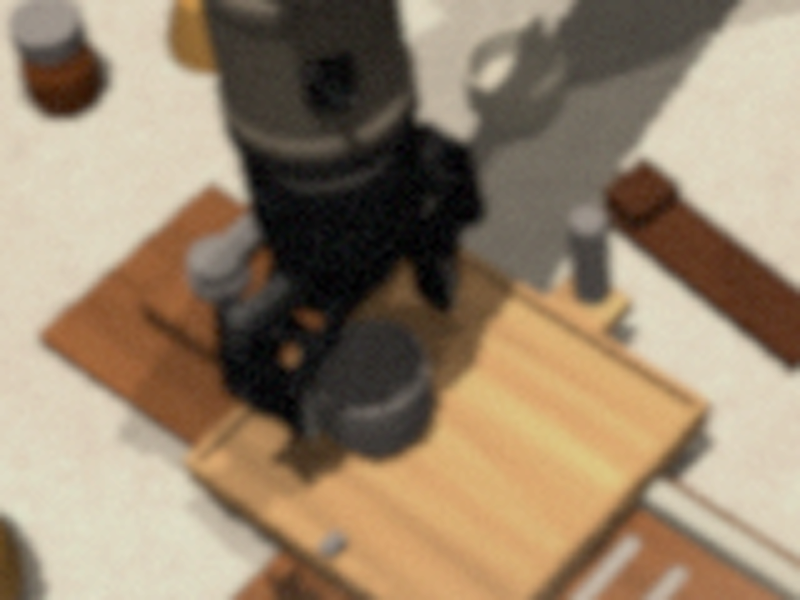

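```bash
python3 -c "
from h import *
import cv2
c=cam('wrist')
im=c['pixels']
for u,v in((277,297),(277,300)): print(world(c,u,v,.09))
# fit rim: project circle at candidates
for y in(-.128,-.1315,-.135):
  a=np.linspace(0,2*np.pi,200); P=np.array([pix(c,(.608+.028*np.cos(k),y+.028*np.sin(k),.09)) for k in a]); Q=np.array([pix(c,(.608+.028*np.cos(k),y+.028*np.sin(k),.045)) for k in a]); print(y,P.min(0),P.max(0),Q.min(0))
"
```

```text
[ 0.6090464  -0.13216788  0.09      ]
[ 0.60909064 -0.13359154  0.09      ]
-0.128 [206.03584851 224.06552423] [343.4449404  344.89418702] [221.3090046  191.29508555]
-0.1315 [206.29302376 232.4973294 ] [342.69030631 351.55293239] [221.42245615 198.01669733]
-0.135 [206.54644125 240.79867868] [341.94670642 358.12000696] [221.53460655 204.65770328]
```

jog_arm(
  dp=[
    [-0.1,0,0.2],
    [-0.12,0,0.4],
    [-0.12,0,0.6],
    [-0.12,0,0.6],
    [-0.12,0,0.6],
  ],
  angular=[
    [0,0,0],
    [0,0,0],
    [0,0,0],
    [0,0,0],
    [0,0,0],
  ],
  claw=[85,85,85,85,85],
)

```text
t: 6.75
eef_pos: [0.6083, -0.1344, 0.0349]
tool_rot: [-0.0, 0.696, 0.718, -0.0]
contact_force: [0.6, 0.4, -0.0]
gripper_width: 0.996
```

jog_arm(
  dp=[
    [0,0,0.1],
    [0,0,0.2],
    [0,0,0.3],
    [0,0,0.4],
    [0,0,0.4],
  ],
  angular=[
    [0,0,0],
    [0,0,0],
    [0,0,0],
    [0,0,0],
    [0,0,0],
  ],
  claw=[85,85,85,85,85],
)

```text
t: 7.25
eef_pos: [0.6081, -0.1345, 0.0247]
tool_rot: [-0.0, 0.697, 0.718, -0.0]
contact_force: [-0.3, -0.3, -0.1]
gripper_width: 0.998
```

```bash
python3 -c "
from h import *
plan((.6075,-.1315,.04),1.7)
c=cam('wrist','w5');s=cam('scene'); a=cv2.resize(s['pixels'][130:250,140:300],(800,600),interpolation=cv2.INTER_CUBIC); cv2.imwrite('pics/s5c.png',cv2.convertScaleAbs(a,alpha=1.8))"
```

```text
t 7.25 pos [ 0.6081 -0.1345  0.0247] yaw 1.7 w 85.2 F [-0.3 -0.3 -0.1]
dp [0.12, -0.021, -0.611] ang [-0.01, -0.0, 0.0]  mm 16
```

View pics/s5c.png

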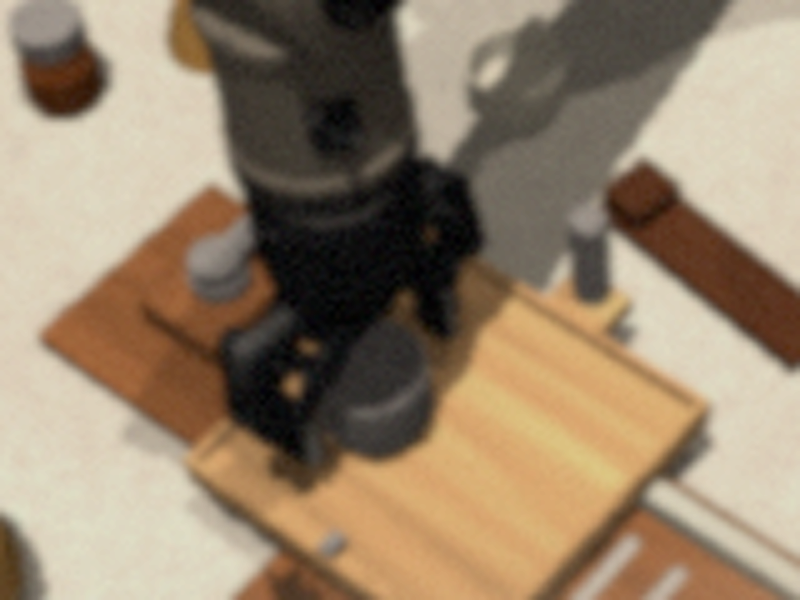

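jog_arm(
  dp=[
    [0,0,0],
    [0,0,0],
    [0,0,0],
    [0,0,0],
    [0,0,0],
  ],
  angular=[
    [0,0,0],
    [0,0,0],
    [0,0,0],
    [0,0,0],
    [0,0,0],
  ],
  claw=[60,40,40,40,40],
)

```text
t: 7.85
eef_pos: [0.6087, -0.1346, 0.0256]
tool_rot: [0.0, 0.697, 0.718, 0.0]
contact_force: [-1.3, -0.8, 3.9]
gripper_width: 0.646
```

jog_arm(
  dp=[
    [0,0,0],
    [0,0,0],
    [0,0,-0.1],
    [0,0,-0.3],
    [0,0,-0.5],
  ],
  angular=[
    [0,0,0],
    [0,0,0],
    [0,0,0],
    [0,0,0],
    [0,0,0],
  ],
  claw=[40,40,40,40,40],
)

```text
t: 8.35
eef_pos: [0.608, -0.1345, 0.0376]
tool_rot: [-0.0, 0.697, 0.718, -0.0]
contact_force: [-0.3, -0.6, -0.5]
gripper_width: 0.646
```

```bash
python3 -c "
from h import *
plan((.6075,-.1315,.04),1.7)
c=cam('wrist','w6')"
```

```text
t 8.35 pos [ 0.608  -0.1345  0.0376] yaw 1.7 w 55.2 F [-0.3 -0.6 -0.5]
dp [0.119, -0.018, -0.095] ang [-0.01, -0.0, 0.0]  mm 4
```

View pics/w6.png

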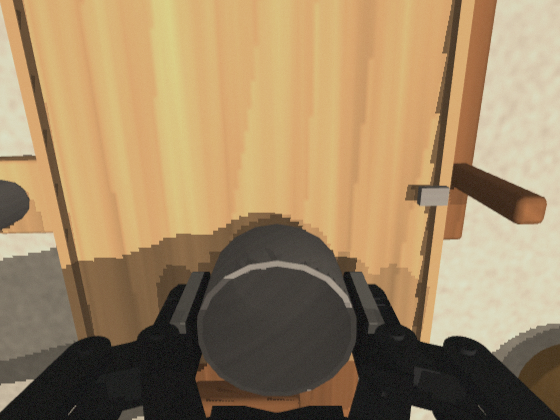

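jog_arm(
  dp=[
    [0,0,-0.6],
    [0,0,-1.4],
    [0,0,-2.2],
    [0.7,0,-2.9],
    [1.8,0,-3.2],
  ],
  angular=[
    [0,0,0],
    [0,0,0],
    [0,0,0],
    [0,0,0],
    [0,0,0],
  ],
  claw=[40,40,40,40,40],
  grip_force=60,
)

```text
t: 8.9
eef_pos: [0.6082, -0.0903, 0.1205]
tool_rot: [0.002, 0.698, 0.716, 0.001]
contact_force: [0.2, 1.0, -1.2]
gripper_width: 0.639
```

```bash
python3 -c "
from h import *
plan((.5622,.3494,.11),1.7)"
```

```text
t 8.9 pos [ 0.6082 -0.0903  0.1205] yaw 1.5 w 54.5 F [ 0.2  1.  -1.2]
dp [17.63, -1.381, 0.394] ang [0.04, 0.01, -0.04]  mm 442
```

jog_arm(
  dp=[
    [1.4,-0.1,0],
    [3,-0.25,0],
    [4.6,-0.35,0],
    [6.2,-0.5,0.1],
    [7.8,-0.6,0.1],
  ],
  angular=[
    [0,0,0],
    [0,0,0],
    [0,0,0],
    [0,0,0],
    [0,0,0],
  ],
  claw=[40,40,40,40,40],
)

```text
t: 9.4
eef_pos: [0.5851, 0.108, 0.1159]
tool_rot: [-0.0, 0.696, 0.718, 0.0]
contact_force: [0.5, -0.4, -0.7]
gripper_width: 0.642
```

jog_arm(
  dp=[
    [1.6,-0.1,0.1],
    [3.2,-0.25,0.1],
    [4.8,-0.35,0.2],
    [6.4,-0.5,0.2],
    [7.8,-0.6,0.3],
  ],
  angular=[
    [0,0,0],
    [0,0,0],
    [0,0,0],
    [0,0,0],
    [0,0,0],
  ],
  claw=[40,40,40,40,40],
)

```text
t: 9.9
eef_pos: [0.5639, 0.3035, 0.109]
tool_rot: [-0.0, 0.696, 0.718, 0.001]
contact_force: [0.9, 0.1, -0.8]
gripper_width: 0.639
```

jog_arm(
  dp=[
    [0.9,-0.1,0],
    [1.8,-0.1,0],
    [1.9,-0.1,0],
    [1.9,-0.1,0],
    [1.9,-0.1,0],
  ],
  angular=[
    [0,0,0],
    [0,0,0],
    [0,0,0],
    [0,0,0],
    [0,0,0],
  ],
  claw=[40,40,40,40,40],
)

```text
t: 10.4
eef_pos: [0.5617, 0.3455, 0.1078]
tool_rot: [0.0, 0.697, 0.717, -0.0]
contact_force: [-0.3, -0.5, -1.0]
gripper_width: 0.643
```

```bash
python3 -c "
from h import *
plan((.5622,.3494,.0),1.7)
c=cam('wrist','w7');s=cam('scene','s7')
t=cam('top','t7')"
```

```text
t 10.4 pos [0.5617 0.3455 0.1078] yaw 1.6 w 54.9 F [-0.3 -0.5 -1. ]
dp [0.161, 0.025, 4.313] ang [-0.0, 0.01, -0.01]  mm 108
```

View pics/w7.png

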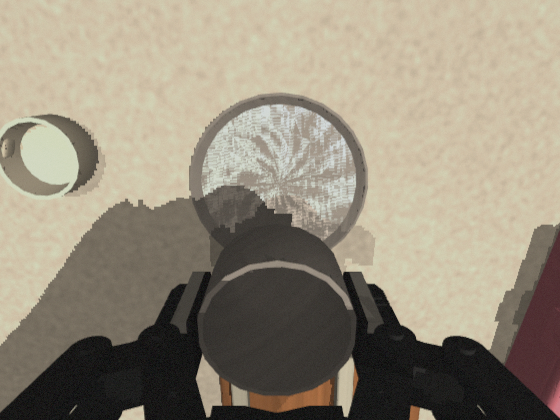

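View pics/t7.png

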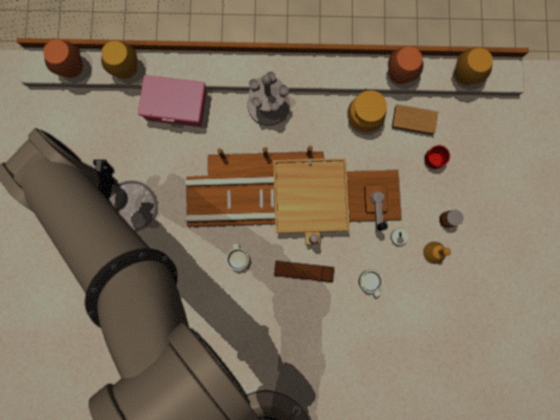

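```bash
python3 -c "
from h import *
c=cam('wrist')
print(world(c,278,176,.01),world(c,190,176,.01),world(c,367,176,.01))
print('diya', world(c,38,158,.034))"
```

```text
[0.56315589 0.3616256  0.01      ] [0.49782162 0.35976018 0.01      ] [0.62925937 0.36351298 0.01      ]
diya [0.40264266 0.37532406 0.034     ]
```

jog_arm(
  dp=[
    [0.26,0.04,0.9],
    [0.26,0.04,1.8],
    [0.26,0.04,2.7],
    [0.26,0.04,3.6],
    [0.26,0.04,4.4],
  ],
  angular=[
    [0,0,0],
    [0,0,0],
    [0,0,0],
    [0,0,0],
    [0,0,0],
  ],
  claw=[40,40,40,40,40],
)

```text
t: 11.1
eef_pos: [0.5625, 0.3523, -0.0034]
tool_rot: [0.0, 0.697, 0.717, -0.0]
contact_force: [-1.0, -0.5, -1.3]
gripper_width: 0.644
```

jog_arm(
  dp=[
    [0,0,0.1],
    [0,0,0.2],
    [0,0,0.3],
    [0,0,0.35],
    [0,0,0.35],
  ],
  angular=[
    [0,0,0],
    [0,0,0],
    [0,0,0],
    [0,0,0],
    [0,0,0],
  ],
  claw=[40,40,40,40,40],
)

```text
t: 11.6
eef_pos: [0.5628, 0.3535, -0.0104]
tool_rot: [0.0, 0.697, 0.717, 0.001]
contact_force: [1.0, -0.3, -1.0]
gripper_width: 0.638
```

```bash
python3 -c "
from h import *
plan((.5622,.352,-.016),1.7)
s=cam('scene','s8')
a=cv2.resize(s['pixels'][240:405,290:510],(800,600),interpolation=cv2.INTER_CUBIC); cv2.imwrite('pics/s8c.png',cv2.convertScaleAbs(a,alpha=1.8))
"
```

```text
t 11.6 pos [ 0.5628  0.3535 -0.0104] yaw 1.7 w 54.5 F [ 1.  -0.3 -1. ]
dp [-0.061, -0.027, 0.226] ang [0.01, -0.01, -0.0]  mm 6
```

View pics/s8c.png

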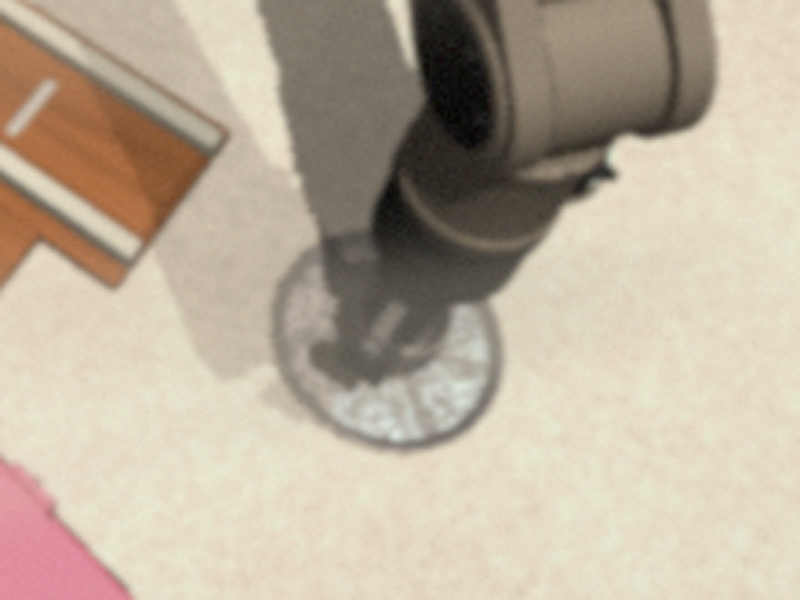

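jog_arm(
  dp=[
    [0,0,0.05],
    [0,0,0.1],
    [0,0,0.15],
    [0,0,0.2],
    [0,0,0.2],
  ],
  angular=[
    [0,0,0],
    [0,0,0],
    [0,0,0],
    [0,0,0],
    [0,0,0],
  ],
  claw=[40,40,40,40,40],
)

```text
t: 12.15
eef_pos: [0.5624, 0.3533, -0.0152]
tool_rot: [0.0, 0.697, 0.718, -0.0]
contact_force: [-2.7, -2.0, 6.6]
gripper_width: 0.639
```

jog_arm(
  dp=[
    [0,0,0.05],
    [0,0,0.1],
    [0,0,0.1],
    [0,0,0.1],
    [0,0,0.1],
  ],
  angular=[
    [0,0,0],
    [0,0,0],
    [0,0,0],
    [0,0,0],
    [0,0,0],
  ],
  claw=[40,40,40,40,40],
)

```text
t: 12.65
eef_pos: [0.5625, 0.3533, -0.0153]
tool_rot: [0.001, 0.697, 0.717, -0.0]
contact_force: [-7.1, -6.9, 24.3]
gripper_width: 0.639
```

Contact is at TCP z = -0.015, as predicted. I'll back off 2 mm, release and lift.

jog_arm(
  dp=[
    [0,0,-0.09],
    [0,0,-0.1],
    [0,0,-0.1],
    [0,0,-0.1],
    [0,0,-0.1],
  ],
  angular=[
    [0,0,0],
    [0,0,0],
    [0,0,0],
    [0,0,0],
    [0,0,0],
  ],
  claw=[40,62,75,85,85],
)

```text
t: 13.15
eef_pos: [0.5623, 0.3533, -0.0165]
tool_rot: [-0.0, 0.697, 0.718, -0.0]
contact_force: [-0.6, 0.2, 0.2]
gripper_width: 0.997
```

jog_arm(
  dp=[
    [0,0,0],
    [0,0,-1],
    [0,0,-2.5],
    [0,0,-4.2],
    [0,0,-6],
  ],
  angular=[
    [0,0,0],
    [0,0,0],
    [0,0,0],
    [0,0,0],
    [0,0,0],
  ],
  claw=[85,85,85,85,85],
)

```text
t: 13.65
eef_pos: [0.5618, 0.353, 0.1348]
tool_rot: [-0.0, 0.696, 0.718, -0.001]
contact_force: [0.7, 1.2, -0.2]
gripper_width: 0.993
```

```bash
python3 -c "
from h import *
plan((.402,.37,.10),110)
c=cam('wrist','w9')
print(get_obs()['q'].round(2))"
```

```text
t 13.65 pos [0.5618 0.353  0.1348] yaw 1.7 w 84.8 F [ 0.7  1.2 -0.2]
dp [0.874, -6.369, 1.4] ang [-0.02, -0.01, -21.66]  mm 164
[-0.33  0.56 -0.47  1.61  0.28  1.03 -0.85]
```

View pics/w9.png

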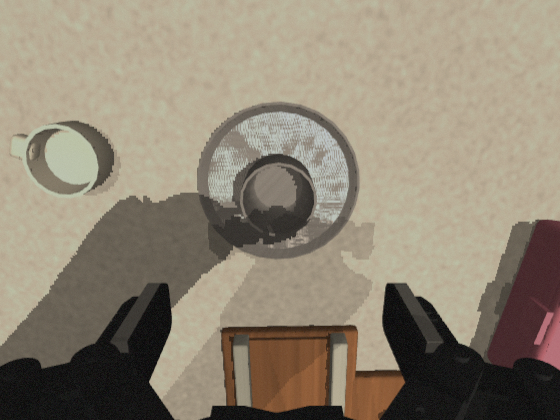

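```bash
python3 -c "
from h import *
c=cam('wrist')
print(world(c,63,160,.034),world(c,18,147,.032))
plan((.403,.37,.10),66)"
```

```text
[0.40372639 0.37834491 0.034     ] [0.37022263 0.38694753 0.032     ]
t 13.75 pos [0.5658 0.3565 0.1413] yaw 1.7 w 84.9 F [ 0.8  0.5 -0. ]
dp [0.72, -6.509, 1.592] ang [0.14, -0.01, -12.86]  mm 168
```

jog_arm(
  dp=[
    [0.2,-1.3,0.2],
    [0.4,-2.6,0.4],
    [0.6,-3.9,0.6],
    [0.7,-5.2,0.8],
    [0.8,-6.5,0.8],
  ],
  angular=[
    [0,0,-1.6],
    [0,0,-3.2],
    [0,0,-4.8],
    [0,0,-6.4],
    [0,0,-8],
  ],
  claw=[85,85,85,85,85],
)

```text
t: 14.25
eef_pos: [0.3976, 0.368, 0.113]
tool_rot: [-0.0, 0.406, 0.914, -0.001]
contact_force: [0.3, 0.0, 0.3]
gripper_width: 0.994
```

jog_arm(
  dp=[
    [0,0,0],
    [0,0,0],
    [0,0,0],
    [0,0,0],
    [0,0,0],
  ],
  angular=[
    [0,0,-1.6],
    [0,0,-3.2],
    [0,0,-4.8],
    [0,0,-4.8],
    [0,0,-4.8],
  ],
  claw=[85,85,85,85,85],
)

```text
t: 14.75
eef_pos: [0.3994, 0.3684, 0.1137]
tool_rot: [-0.0, 0.212, 0.977, -0.0]
contact_force: [-0.8, 0.2, 0.3]
gripper_width: 0.997
```

```bash
python3 -c "
from h import *
c=cam('wrist','w10')
plan((.4025,.373,.02),66)
print(get_obs()['q'].round(2))
for z in(0,.034): print(pix(c,(.4025,.373,z)))"
```

```text
t 14.8 pos [0.3994 0.3683 0.1137] yaw 65.5 w 85.2 F [-0.1  1.1  0.2]
dp [-0.037, 0.222, 3.749] ang [-0.0, -0.0, -0.1]  mm 94
[-0.25  0.48 -0.77  1.91  0.41  0.92 -0.08]
[283.07575129 191.89867137]
[283.85532601 205.33233297]
```

View pics/w10.png

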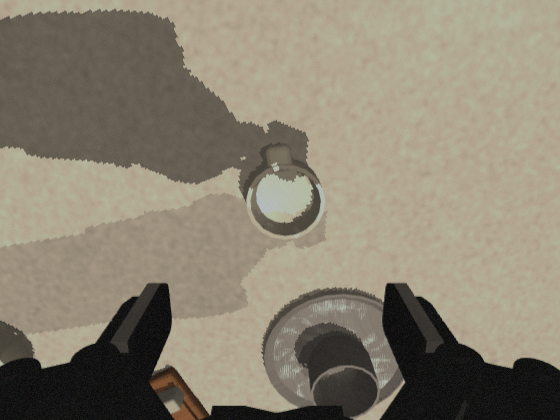

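```bash
python3 -c "
from h import *
c=cam('wrist')
w=world(c,286,202,.034);print(w)
plan((w[0],w[1],.02),66)"
```

```text
[0.40092838 0.37543242 0.034     ]
t 14.85 pos [0.3994 0.3684 0.1138] yaw 65.5 w 85.0 F [-0.  -0.2  0.1]
dp [0.061, 0.282, 3.752] ang [-0.0, -0.0, -0.09]  mm 94
```

```bash
cat >> h.py <<'E'
def overlay(c,xy,r,z0,z1,name,box=None,sc=3,col=(0,0,255)):
    im=c['pixels'].copy()
    x0,y0,x1,y1=box
    im=cv2.resize(cv2.convertScaleAbs(im[y0:y1,x0:x1],alpha=1.4),None,fx=sc,fy=sc,interpolation=cv2.INTER_CUBIC)
    for (X,Y),cl in zip(xy,[(0,0,255),(255,0,0),(0,160,0)]):
        for z in(z0,z1):
            P=np.array([(pix(c,(X+r*np.cos(k),Y+r*np.sin(k),z))-[x0,y0])*sc for k in np.linspace(0,6.283,80)])
            cv2.polylines(im,[P.astype(int)],True,cl,1)
    cv2.imwrite('pics/'+name+'.png',im)
E
python3 -c "
from h import *
c=cam('wrist')
overlay(c,[(.4005,.368),(.401,.3745)],.028,0,.034,'ov1',(200,120,380,270),4)
t=cam('top'); overlay(t,[(.4005,.368),(.401,.3745)],.028,0,.034,'ov2',(80,240,160,300),10)
"
```

```text
(no output)
```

View pics/ov1.png

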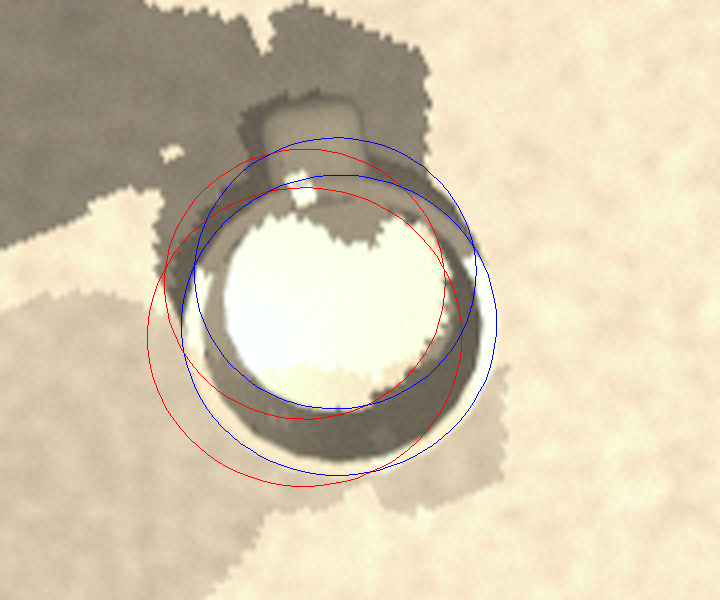

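View pics/ov2.png

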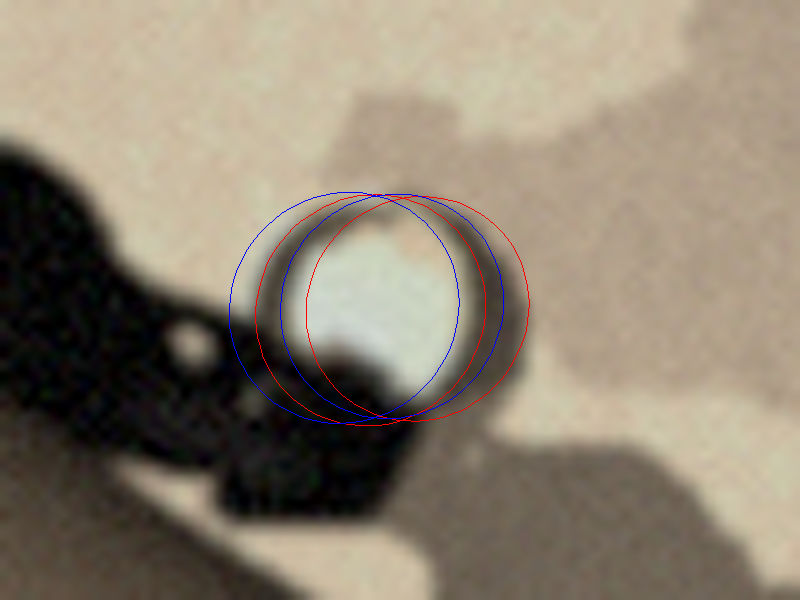

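jog_arm(
  dp=[
    [0.03,0.26,0.8],
    [0.03,0.26,1.6],
    [0.03,0.26,2.4],
    [0.03,0.26,3.2],
    [0.03,0.26,4],
  ],
  angular=[
    [0,0,0],
    [0,0,0],
    [0,0,0],
    [0,0,0],
    [0,0,0],
  ],
  claw=[85,85,85,85,85],
  grip_force=30,
)

```text
t: 15.45
eef_pos: [0.4015, 0.3748, 0.0132]
tool_rot: [0.0, 0.211, 0.977, 0.0]
contact_force: [0.7, 0.9, -0.7]
gripper_width: 0.993
```

jog_arm(
  dp=[
    [0,0,0.5],
    [0,0,0.9],
    [0,0,1.35],
    [0,0,1.35],
    [0,0,1.35],
  ],
  angular=[
    [0,0,0],
    [0,0,0],
    [0,0,0],
    [0,0,0],
    [0,0,0],
  ],
  claw=[85,85,85,85,85],
)

```text
t: 15.95
eef_pos: [0.4015, 0.3749, -0.0196]
tool_rot: [0.0, 0.21, 0.978, 0.0]
contact_force: [-0.1, 0.3, 0.7]
gripper_width: 0.993
```

```bash
python3 -c "
from h import *
c=cam('wrist','w11')
plan((.401,.3745,-.02),66)
overlay(c,[(.401,.3745)],.028,0,.034,'ov3',(140,180,420,390),2.8)"
```

```text
t 16.0 pos [ 0.4017  0.3751 -0.0193] yaw 65.7 w 85.3 F [-0.7 -0.5 -0.4]
dp [0.014, -0.033, 0.027] ang [0.01, 0.0, -0.06]  mm 1
```

View pics/ov3.png

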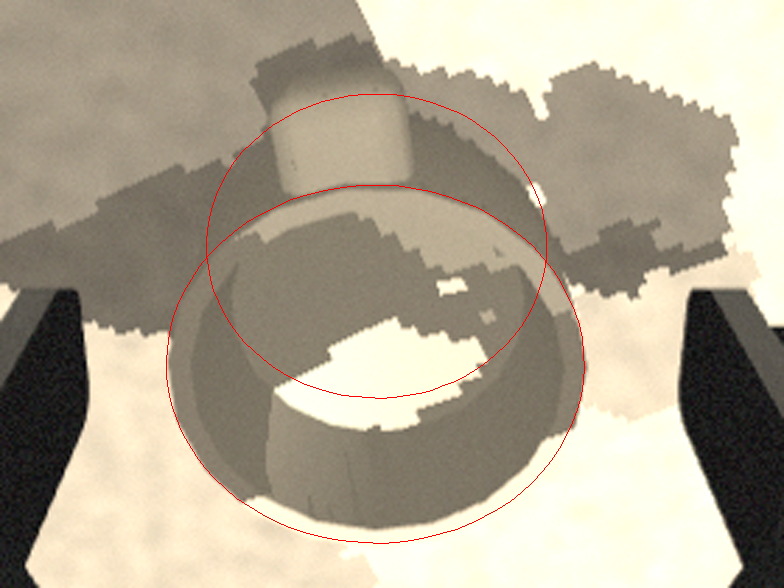

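jog_arm(
  dp=[
    [0,0,0],
    [0,0,0],
    [0,0,0],
    [0,0,0],
    [0,0,0],
  ],
  angular=[
    [0,0,0],
    [0,0,0],
    [0,0,0],
    [0,0,0],
    [0,0,0],
  ],
  claw=[70,62,54,48,48],
  grip_force=30,
)

```text
t: 16.5
eef_pos: [0.4017, 0.3749, -0.0191]
tool_rot: [0.0, 0.211, 0.978, 0.0]
contact_force: [-0.6, -1.0, 5.6]
gripper_width: 0.648
```

jog_arm(
  dp=[
    [0,0,0],
    [0,0,0],
    [0,0,-0.3],
    [0,0,-0.7],
    [0,0,-1.2],
  ],
  angular=[
    [0,0,0],
    [0,0,0],
    [0,0,0],
    [0,0,0],
    [0,0,0],
  ],
  claw=[48,48,48,48,48],
)

```text
t: 17.0
eef_pos: [0.4012, 0.3745, 0.0109]
tool_rot: [-0.0, 0.21, 0.978, -0.0]
contact_force: [-0.2, -0.0, -0.6]
gripper_width: 0.643
```

jog_arm(
  dp=[
    [0,0,-1],
    [0,0,-2.2],
    [0,0,-3.4],
    [0,0,-4.4],
    [0,0,-4.4],
  ],
  angular=[
    [0,0,0],
    [0,0,0],
    [0,0,0],
    [0,0,0],
    [0,0,0],
  ],
  claw=[48,48,48,48,48],
)

```text
t: 17.5
eef_pos: [0.4029, 0.3769, 0.1246]
tool_rot: [0.002, 0.21, 0.978, 0.003]
contact_force: [0.4, 0.8, -1.2]
gripper_width: 0.642
```

```bash
python3 -c "
from h import *
c=cam('wrist','w12')
plan((.5,.2,.13),40)"
```

```text
t 17.55 pos [0.4022 0.3757 0.1225] yaw 65.7 w 54.6 F [-0.  -1.  -2.1]
dp [-6.457, -4.794, -0.304] ang [0.05, 0.01, 5.14]  mm 201
```

View pics/w12.png

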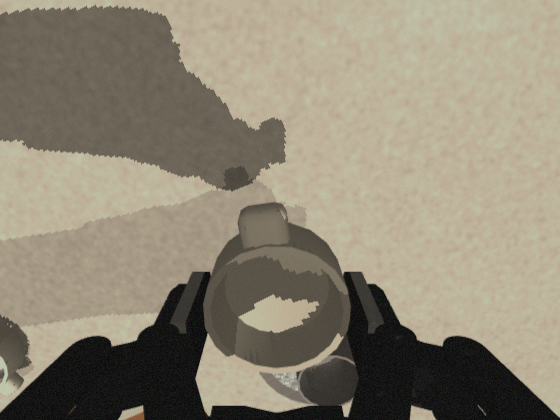

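jog_arm(
  dp=[
    [-1,-0.7,-0.1],
    [-2.3,-1.7,-0.2],
    [-3.6,-2.7,-0.2],
    [-5,-3.7,-0.3],
    [-6.45,-4.8,-0.3],
  ],
  angular=[
    [0,0,0.9],
    [0,0,2],
    [0,0,3.1],
    [0,0,4.2],
    [0,0,5.3],
  ],
  claw=[48,48,48,48,48],
)

```text
t: 18.05
eef_pos: [0.4989, 0.1975, 0.1272]
tool_rot: [-0.0, 0.43, 0.903, -0.0]
contact_force: [0.3, 1.1, -0.9]
gripper_width: 0.643
```

```bash
python3 -c "
from h import *
plan((.58,.03,.13),10)"
```

```text
t 18.05 pos [0.4989 0.1975 0.1272] yaw 39.0 w 55.0 F [ 0.3  1.1 -0.9]
dp [-7.248, -1.698, -0.116] ang [-0.01, -0.0, 5.81]  mm 186
```

jog_arm(
  dp=[
    [-1.4,-0.35,0],
    [-2.8,-0.7,0],
    [-4.3,-1,0],
    [-5.8,-1.35,0],
    [-7.25,-1.7,0],
  ],
  angular=[
    [0,0,1.2],
    [0,0,2.4],
    [0,0,3.6],
    [0,0,4.8],
    [0,0,5.9],
  ],
  claw=[48,48,48,48,48],
)

```text
t: 18.55
eef_pos: [0.5802, 0.0298, 0.1266]
tool_rot: [-0.001, 0.646, 0.763, -0.001]
contact_force: [0.0, 0.4, -1.8]
gripper_width: 0.645
```

```bash
python3 -c "
from h import *
plan((.635,-.102,.13),2.1)"
```

```text
t 18.55 pos [0.5802 0.0298 0.1266] yaw 9.5 w 55.1 F [ 0.   0.4 -1.8]
dp [-5.563, 1.296, -0.137] ang [-0.02, 0.0, 1.47]  mm 143
```

jog_arm(
  dp=[
    [-1.4,0.35,0],
    [-2.8,0.65,0],
    [-4.2,0.95,0],
    [-5.5,1.3,0],
    [-5.56,1.3,0],
  ],
  angular=[
    [0,0,0.4],
    [0,0,0.8],
    [0,0,1.2],
    [0,0,1.5],
    [0,0,1.5],
  ],
  claw=[48,48,48,48,48],
)

```text
t: 19.05
eef_pos: [0.6361, -0.1066, 0.1261]
tool_rot: [0.0, 0.696, 0.718, -0.002]
contact_force: [-0.6, -0.4, -1.3]
gripper_width: 0.64
```

jog_arm(
  dp=[
    [0,0,0],
    [0,0,0],
    [0,0,0],
    [0,0,0],
    [0,0,0],
  ],
  angular=[
    [0,0,0],
    [0,0,0],
    [0,0,0],
    [0,0,0],
    [0,0,0],
  ],
  claw=[48,48,48,48,48],
)

```text
t: 19.55
eef_pos: [0.6359, -0.0991, 0.1278]
tool_rot: [-0.0, 0.693, 0.721, 0.0]
contact_force: [0.0, -0.4, -2.3]
gripper_width: 0.645
```

```bash
python3 -c "
from h import *
c=cam('wrist','w13')
ex=np.array([.9993,.0366]);ey=np.array([-.0366,.9993]);C=np.array([.595,-.1035])
im=c['pixels'].copy()
for a,zz in((.09,.051),(.085,.045)):
  P=np.array([pix(c,list(C+i*a*ex+j*a*ey)+[zz]) for i,j in((-1,-1),(-1,1),(1,1),(1,-1))])
  cv2.polylines(im,[P.astype(int)],True,(0,0,255),1)
cv2.imwrite('pics/w13.png',im)
plan((.635,-.102,.03),2.1)"
```

```text
t 19.6 pos [ 0.636  -0.0993  0.1278] yaw 2.3 w 54.6 F [-0.1  0.1 -1.4]
dp [-0.107, -0.046, 3.914] ang [0.0, -0.0, 0.03]  mm 98
```

View pics/w13.png

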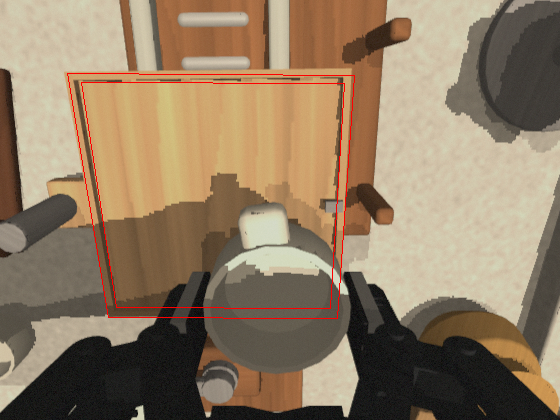

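jog_arm(
  dp=[
    [-0.05,-0.04,0.8],
    [-0.05,-0.04,1.6],
    [-0.05,-0.04,2.4],
    [-0.05,-0.04,3.2],
    [-0.05,-0.04,3.8],
  ],
  angular=[
    [0,0,0],
    [0,0,0],
    [0,0,0],
    [0,0,0],
    [0,0,0],
  ],
  claw=[48,48,48,48,48],
)

```text
t: 20.1
eef_pos: [0.6346, -0.101, 0.0315]
tool_rot: [-0.0, 0.693, 0.721, -0.0]
contact_force: [0.3, -0.4, -1.0]
gripper_width: 0.642
```

jog_arm(
  dp=[
    [0,0,0],
    [0,0,0.08],
    [0,0,0.16],
    [0,0,0.2],
    [0,0,0.24],
  ],
  angular=[
    [0,0,0],
    [0,0,0],
    [0,0,0],
    [0,0,0],
    [0,0,0],
  ],
  claw=[48,48,48,48,48],
)

```text
t: 20.6
eef_pos: [0.6356, -0.1012, 0.0274]
tool_rot: [0.001, 0.693, 0.721, 0.0]
contact_force: [-0.2, -0.8, -1.8]
gripper_width: 0.642
```

jog_arm(
  dp=[
    [0,0,0.05],
    [0,0,0.09],
    [0,0,0.12],
    [0,0,0.12],
    [0,0,0.12],
  ],
  angular=[
    [0,0,0],
    [0,0,0],
    [0,0,0],
    [0,0,0],
    [0,0,0],
  ],
  claw=[48,48,48,48,48],
)

```text
t: 21.1
eef_pos: [0.6355, -0.1012, 0.0258]
tool_rot: [0.001, 0.693, 0.72, -0.0]
contact_force: [-4.9, -0.6, 13.0]
gripper_width: 0.642
```

jog_arm(
  dp=[
    [0,0,-0.03],
    [0,0,-0.03],
    [0,0,-0.03],
    [0,0,-0.03],
    [0,0,-0.03],
  ],
  angular=[
    [0,0,0],
    [0,0,0],
    [0,0,0],
    [0,0,0],
    [0,0,0],
  ],
  claw=[56,60,66,68,68],
)

```text
t: 21.6
eef_pos: [0.6351, -0.1011, 0.0242]
tool_rot: [-0.0, 0.693, 0.721, -0.0]
contact_force: [-0.1, 0.4, 0.3]
gripper_width: 0.796
```

jog_arm(
  dp=[
    [0,0,-0.5],
    [0,0,-1.5],
    [0,0,-3],
    [0,0,-4.5],
    [0,0,-5.5],
  ],
  angular=[
    [0,0,0],
    [0,0,0],
    [0,0,0],
    [0,0,0],
    [0,0,0],
  ],
  claw=[68,68,85,85,85],
)

```text
t: 22.1
eef_pos: [0.6364, -0.101, 0.166]
tool_rot: [0.002, 0.693, 0.721, 0.001]
contact_force: [0.2, -0.2, 0.6]
gripper_width: 0.995
```

```bash
python3 -c "
from h import *
c=cam('wrist','w14')
t=cam('top','t14')
plan((.435,.075,.12),-79)"
```

```text
t 22.2 pos [ 0.6381 -0.1011  0.1676] yaw 2.2 w 84.8 F [ 0.5 -0.   0.4]
dp [7.351, -7.866, 1.828] ang [0.09, -0.06, 16.24]  mm 273
```

View pics/w14.png

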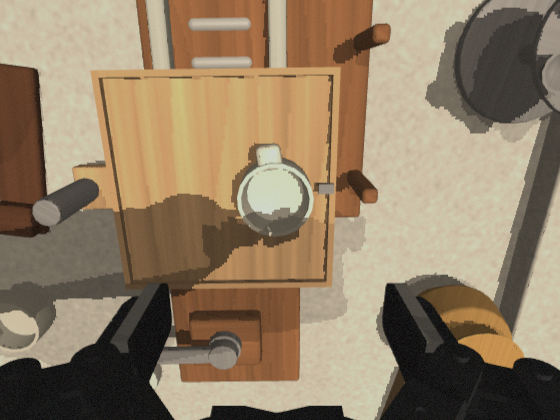

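View pics/t14.png

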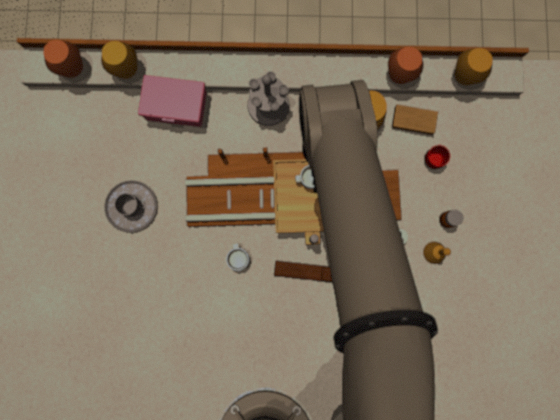

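jog_arm(
  dp=[
    [1.3,-1.4,0.1],
    [2.6,-2.8,0.3],
    [4,-4.2,0.6],
    [5.4,-5.7,0.9],
    [6.8,-7.2,1.2],
  ],
  angular=[
    [0,0,1.6],
    [0,0,3.2],
    [0,0,4.8],
    [0,0,6.4],
    [0,0,8],
  ],
  claw=[85,85,85,85,85],
)

```text
t: 22.7
eef_pos: [0.4496, 0.0604, 0.1323]
tool_rot: [-0.0, 0.899, 0.437, 0.0]
contact_force: [0.3, 0.9, -0.1]
gripper_width: 0.996
```

jog_arm(
  dp=[
    [0,0,0],
    [0,0,0],
    [0,0,0],
    [0,0,0],
    [0,0,0],
  ],
  angular=[
    [0,0,1.3],
    [0,0,2.4],
    [0,0,2.4],
    [0,0,2.4],
    [0,0,2.4],
  ],
  claw=[85,85,85,85,85],
)

```text
t: 23.2
eef_pos: [0.4516, 0.0592, 0.1325]
tool_rot: [-0.0, 0.939, 0.344, -0.0]
contact_force: [0.3, 0.4, -0.6]
gripper_width: 0.996
```

```bash
python3 -c "
from h import *
c=cam('wrist','w15')
plan((.4342,.0717,.09),-50)
print(get_obs()['q'].round(2))
overlay(c,[(.4342,.0717)],.028,0,.034,'ov4',(0,0,560,420),1.4)"
```

```text
t 23.25 pos [0.4516 0.0591 0.1324] yaw -49.7 w 84.8 F [0.3 0.5 0.2]
dp [-0.207, -0.833, 1.698] ang [-0.0, 0.0, 0.05]  mm 48
[ 0.05  0.23 -0.35  2.11  0.11  0.82 -1.24]
```

View pics/ov4.png

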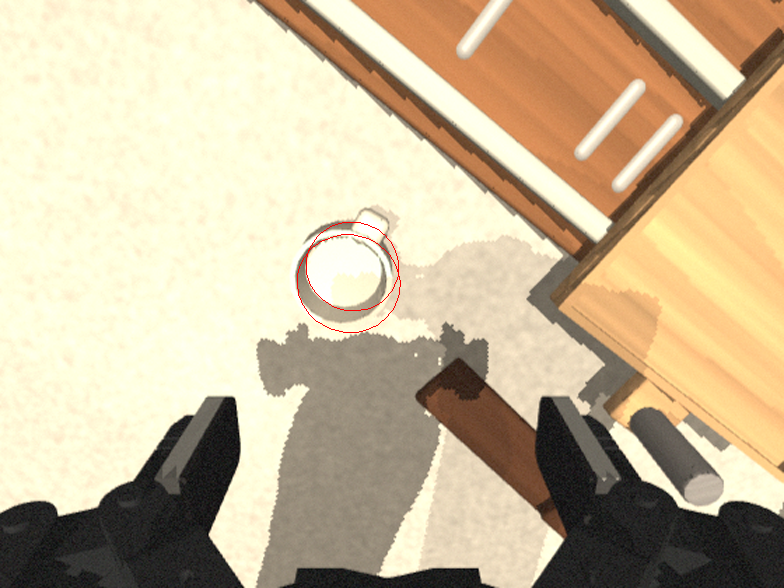

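```bash
python3 -c "
from h import *
c=cam('wrist')
w=world(c,243.8,197,.034);print(w)
overlay(c,[w[:2]],.028,0,.034,'ov5',(180,130,320,250),5)
plan((w[0],w[1],-.02),-50)"
```

```text
[0.43575868 0.07812115 0.034     ]
t 23.3 pos [0.4516 0.0592 0.1324] yaw -49.8 w 84.9 F [ 0.8  0.2 -0.3]
dp [0.006, -0.988, 6.098] ang [-0.0, 0.0, 0.05]  mm 154
```

View pics/ov5.png

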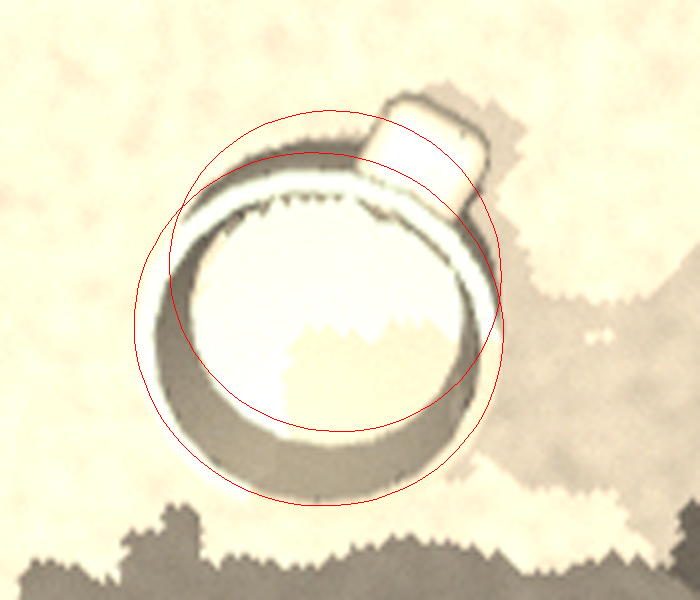

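jog_arm(
  dp=[
    [-0.02,-0.5,0.8],
    [-0.04,-0.99,1.7],
    [-0.04,-0.99,2.7],
    [-0.04,-0.99,3.7],
    [-0.04,-0.99,4.7],
  ],
  angular=[
    [0,0,0],
    [0,0,0],
    [0,0,0],
    [0,0,0],
    [0,0,0],
  ],
  claw=[85,85,85,85,85],
  grip_force=30,
)

```text
t: 23.8
eef_pos: [0.435, 0.0776, 0.0141]
tool_rot: [-0.0, 0.939, 0.344, 0.0]
contact_force: [0.2, -0.1, -0.0]
gripper_width: 0.994
```

jog_arm(
  dp=[
    [0,0,0.5],
    [0,0,1],
    [0,0,1.4],
    [0,0,1.4],
    [0,0,1.4],
  ],
  angular=[
    [0,0,0],
    [0,0,0],
    [0,0,0],
    [0,0,0],
    [0,0,0],
  ],
  claw=[85,85,85,85,85],
)

```text
t: 24.3
eef_pos: [0.4351, 0.0777, -0.0197]
tool_rot: [0.0, 0.939, 0.344, 0.0]
contact_force: [0.3, -0.1, -0.2]
gripper_width: 0.994
```

```bash
python3 -c "
from h import *
c=cam('wrist','w16')
plan((.436,.078,-.02),-50)
overlay(c,[(.436,.078)],.028,0,.034,'ov6',(140,180,420,390),2.8)"
```

```text
t 24.35 pos [ 0.4353  0.0778 -0.0195] yaw -49.8 w 84.9 F [ 0.3 -0.5 -0.4]
dp [0.026, 0.011, 0.021] ang [0.01, -0.01, 0.04]  mm 1
```

View pics/ov6.png

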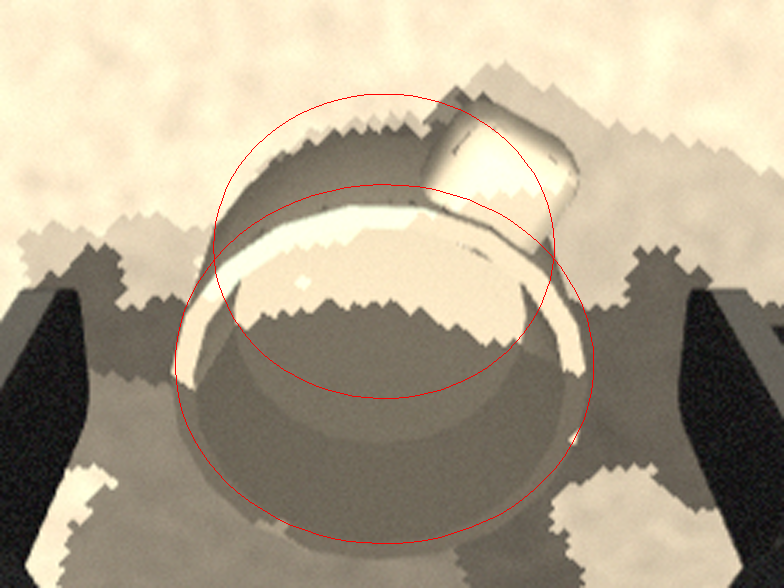

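jog_arm(
  dp=[
    [-0.08,0,0],
    [-0.08,0,0],
    [-0.08,0,0],
    [-0.08,0,0],
    [-0.08,0,0],
  ],
  angular=[
    [0,0,0],
    [0,0,0],
    [0,0,0],
    [0,0,0],
    [0,0,0],
  ],
  claw=[76,66,56,48,48],
  grip_force=30,
)

```text
t: 24.85
eef_pos: [0.4334, 0.0763, -0.0194]
tool_rot: [0.0, 0.939, 0.344, 0.0]
contact_force: [-1.3, -0.3, 7.0]
gripper_width: 0.644
```

jog_arm(
  dp=[
    [0,0,0],
    [0,0,0],
    [0,0,-0.3],
    [0,0,-0.7],
    [0,0,-1.2],
  ],
  angular=[
    [0,0,0],
    [0,0,0],
    [0,0,0],
    [0,0,0],
    [0,0,0],
  ],
  claw=[48,48,48,48,48],
)

```text
t: 25.35
eef_pos: [0.433, 0.0763, 0.0108]
tool_rot: [-0.0, 0.939, 0.344, -0.0]
contact_force: [-0.5, 0.1, -0.5]
gripper_width: 0.644
```

jog_arm(
  dp=[
    [0,0,-1],
    [0,0,-2.2],
    [0,0,-3.6],
    [0,0,-5],
    [0,0,-5],
  ],
  angular=[
    [0,0,0],
    [0,0,0],
    [0,0,0],
    [0,0,0],
    [0,0,0],
  ],
  claw=[48,48,48,48,48],
)

```text
t: 25.85
eef_pos: [0.4364, 0.0773, 0.1401]
tool_rot: [0.001, 0.939, 0.344, 0.005]
contact_force: [0.7, 0.1, -0.9]
gripper_width: 0.646
```

```bash
python3 -c "
from h import *
ex=np.array([.9993,.0366]);ey=np.array([-.0366,.9993]);C=np.array([.595,-.102])
p=C-.03*ex+.047*ey; print(p)
c=cam('wrist','w17')
plan((p[0],p[1],.135),2.1)"
```

```text
[ 0.5633008 -0.0561309]
t 25.9 pos [0.435  0.0767 0.1378] yaw -49.8 w 54.9 F [ 0.3  0.2 -1. ]
dp [0.49, 7.37, 0.14] ang [0.06, -0.04, -10.38]  mm 185
```

View pics/w17.png

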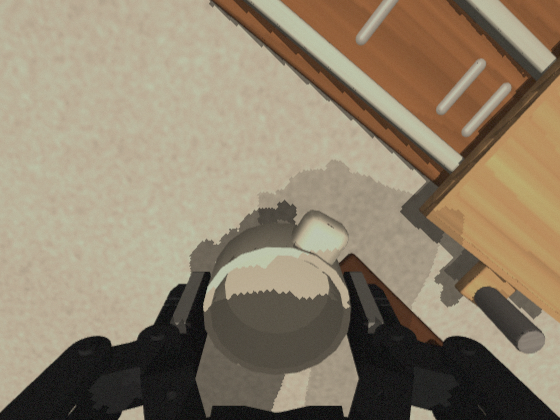

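jog_arm(
  dp=[
    [0.1,1.1,0],
    [0.2,2.3,0],
    [0.3,3.6,0],
    [0.4,4.9,0],
    [0.45,6.2,0],
  ],
  angular=[
    [0,0,-1.4],
    [0,0,-2.9],
    [0,0,-4.4],
    [0,0,-5.9],
    [0,0,-7.4],
  ],
  claw=[48,48,48,48,48],
)

```text
t: 26.4
eef_pos: [0.5417, -0.0356, 0.1339]
tool_rot: [-0.001, 0.78, 0.626, -0.001]
contact_force: [0.5, 0.1, -0.4]
gripper_width: 0.647
```

```bash
python3 -c "
from h import *
plan((.5633,-.0561,.13),2.1)"
```

```text
t 26.4 pos [ 0.5417 -0.0356  0.1339] yaw -12.5 w 55.2 F [ 0.5  0.1 -0.4]
dp [-0.612, 1.021, 0.155] ang [-0.02, -0.0, -2.91]  mm 30
```

jog_arm(
  dp=[
    [-0.3,0.5,0.1],
    [-0.6,1,0.1],
    [-0.6,1,0.1],
    [-0.6,1,0.1],
    [-0.6,1,0.1],
  ],
  angular=[
    [0,0,-1.5],
    [0,0,-2.9],
    [0,0,-2.9],
    [0,0,-2.9],
    [0,0,-2.9],
  ],
  claw=[48,48,48,48,48],
)

```text
t: 26.9
eef_pos: [0.5619, -0.0539, 0.1321]
tool_rot: [-0.001, 0.697, 0.717, -0.0]
contact_force: [0.1, 0.5, -0.6]
gripper_width: 0.642
```

```bash
python3 -c "
from h import *
c=cam('wrist','w18')
plan((.5633,-.0561,.025),2.1)"
```

```text
t 26.95 pos [ 0.5621 -0.0539  0.1323] yaw 1.7 w 54.8 F [-0.4 -0.8 -1. ]
dp [-0.089, 0.051, 4.292] ang [-0.01, -0.0, -0.08]  mm 107
```

View pics/w18.png

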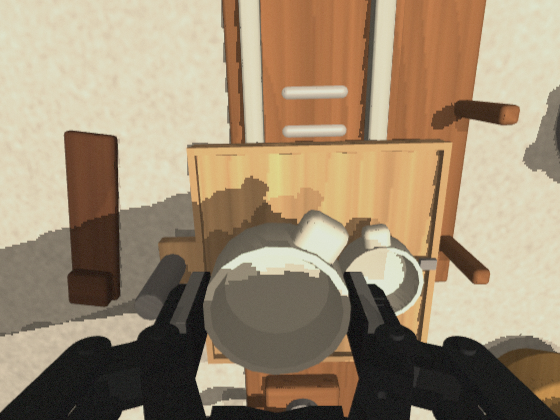

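jog_arm(
  dp=[
    [-0.09,0.05,0.8],
    [-0.09,0.05,1.6],
    [-0.09,0.05,2.5],
    [-0.09,0.05,3.4],
    [-0.09,0.05,4.05],
  ],
  angular=[
    [0,0,0],
    [0,0,0],
    [0,0,0],
    [0,0,0],
    [0,0,0],
  ],
  claw=[48,48,48,48,48],
)

```text
t: 27.45
eef_pos: [0.5632, -0.0564, 0.0301]
tool_rot: [-0.0, 0.697, 0.717, -0.0]
contact_force: [-0.4, -0.6, -1.1]
gripper_width: 0.645
```

jog_arm(
  dp=[
    [0,0,0],
    [0,0,0.06],
    [0,0,0.12],
    [0,0,0.18],
    [0,0,0.22],
  ],
  angular=[
    [0,0,0],
    [0,0,0],
    [0,0,0],
    [0,0,0],
    [0,0,0],
  ],
  claw=[48,48,48,48,48],
)

```text
t: 27.95
eef_pos: [0.5647, -0.0572, 0.0263]
tool_rot: [0.0, 0.697, 0.717, 0.0]
contact_force: [0.0, -0.4, -1.9]
gripper_width: 0.644
```

jog_arm(
  dp=[
    [0,0,0.04],
    [0,0,0.08],
    [0,0,0.08],
    [0,0,0.08],
    [0,0,0.08],
  ],
  angular=[
    [0,0,0],
    [0,0,0],
    [0,0,0],
    [0,0,0],
    [0,0,0],
  ],
  claw=[48,48,48,48,48],
)

```text
t: 28.45
eef_pos: [0.5646, -0.0572, 0.0256]
tool_rot: [0.001, 0.697, 0.717, -0.0]
contact_force: [-4.6, 0.2, 14.7]
gripper_width: 0.641
```

jog_arm(
  dp=[
    [0,0,-0.03],
    [0,0,-0.03],
    [0,0,-0.03],
    [0,0,-0.03],
    [0,0,-0.03],
  ],
  angular=[
    [0,0,0],
    [0,0,0],
    [0,0,0],
    [0,0,0],
    [0,0,0],
  ],
  claw=[56,60,66,68,68],
)

```text
t: 28.95
eef_pos: [0.5642, -0.0572, 0.0243]
tool_rot: [-0.0, 0.697, 0.718, -0.0]
contact_force: [1.8, -0.7, 0.2]
gripper_width: 0.793
```

jog_arm(
  dp=[
    [0,0,-0.5],
    [0,0,-1.5],
    [0,0,-3],
    [0,0,-4.5],
    [0,0,-5.5],
  ],
  angular=[
    [0,0,0],
    [0,0,0],
    [0,0,0],
    [0,0,0],
    [0,0,0],
  ],
  claw=[68,68,85,85,85],
)

```text
t: 29.45
eef_pos: [0.5654, -0.0569, 0.1657]
tool_rot: [0.001, 0.696, 0.718, 0.001]
contact_force: [-0.6, 0.0, -0.0]
gripper_width: 0.995
```

```bash
python3 -c "
from h import *
c=cam('wrist','w19')
t=cam('top','t19')
plan((.387,-.25,.12),-30)"
```

```text
t 29.55 pos [ 0.5672 -0.057   0.167 ] yaw 1.7 w 84.9 F [ 0.8  0.1 -0.1]
dp [-7.503, -7.447, 1.827] ang [0.09, -0.02, 6.34]  mm 268
```

View pics/w19.png

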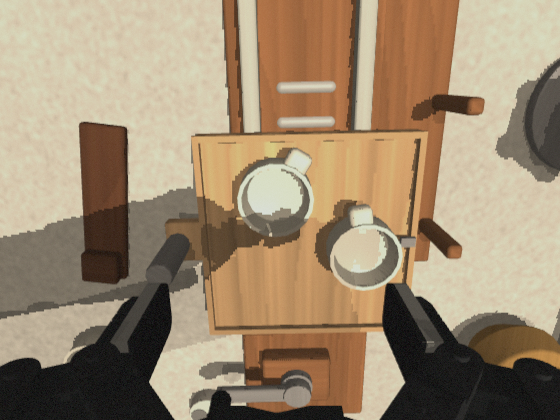

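View pics/t19.png

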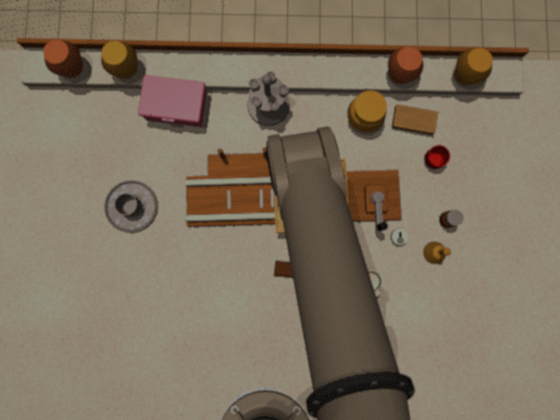

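jog_arm(
  dp=[
    [-1.5,-1.5,0],
    [-3,-3,0.2],
    [-4.5,-4.5,0.5],
    [-6,-6,0.8],
    [-7.4,-7.4,1.1],
  ],
  angular=[
    [0,0,1.6],
    [0,0,3.2],
    [0,0,4.8],
    [0,0,6.4],
    [0,0,8],
  ],
  claw=[85,85,85,85,85],
)

```text
t: 30.05
eef_pos: [0.3921, -0.2389, 0.1363]
tool_rot: [0.0, 0.901, 0.434, -0.0]
contact_force: [0.9, -1.4, 0.3]
gripper_width: 0.995
```

jog_arm(
  dp=[
    [0,0,0],
    [0,0,0],
    [0,0,0],
    [0,0,0],
    [0,0,0],
  ],
  angular=[
    [0,0,1.6],
    [0,0,3.2],
    [0,0,4.3],
    [0,0,4.3],
    [0,0,4.3],
  ],
  claw=[85,85,85,85,85],
)

```text
t: 30.55
eef_pos: [0.3938, -0.2376, 0.1363]
tool_rot: [-0.0, 0.965, 0.262, -0.0]
contact_force: [-1.2, -0.2, -0.4]
gripper_width: 0.996
```

```bash
python3 -c "
from h import *
c=cam('wrist','w20')
plan((.387,-.25,.09),-60)
overlay(c,[(.387,-.25)],.028,0,.034,'ov7',(0,0,560,420),1.4)"
```

```text
t 30.6 pos [ 0.3938 -0.2376  0.1363] yaw -59.6 w 84.9 F [0.4 0.4 0.1]
dp [-0.486, 0.291, 1.854] ang [-0.0, 0.0, 0.07]  mm 48
```

View pics/ov7.png

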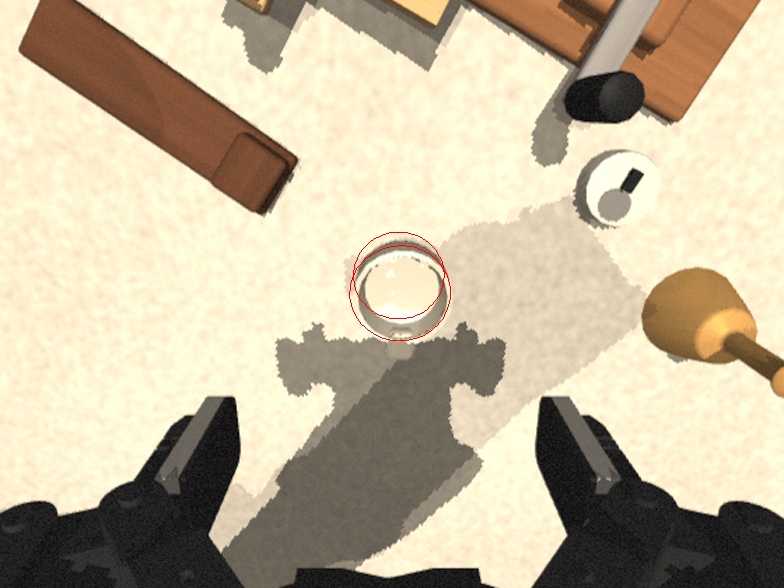

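jog_arm(
  dp=[
    [-0.25,0.15,0.8],
    [-0.5,0.3,1.8],
    [-0.5,0.3,2.8],
    [-0.5,0.3,3.8],
    [-0.5,0.3,4.8],
  ],
  angular=[
    [0,0,0],
    [0,0,0],
    [0,0,0],
    [0,0,0],
    [0,0,0],
  ],
  claw=[85,85,85,85,85],
  grip_force=30,
)

```text
t: 31.1
eef_pos: [0.3871, -0.2506, 0.0156]
tool_rot: [0.0, 0.965, 0.261, 0.0]
contact_force: [0.0, 0.3, 0.3]
gripper_width: 0.995
```

jog_arm(
  dp=[
    [0,0,0.5],
    [0,0,1],
    [0,0,1.4],
    [0,0,1.4],
    [0,0,1.4],
  ],
  angular=[
    [0,0,0],
    [0,0,0],
    [0,0,0],
    [0,0,0],
    [0,0,0],
  ],
  claw=[85,85,85,85,85],
)

```text
t: 31.6
eef_pos: [0.3873, -0.2508, -0.0182]
tool_rot: [0.0, 0.965, 0.261, 0.0]
contact_force: [0.3, -0.6, 0.1]
gripper_width: 0.996
```

```bash
python3 -c "
from h import *
c=cam('wrist','w21')
plan((.387,-.25,-.02),-60)
overlay(c,[(.387,-.25)],.028,0,.034,'ov8',(140,180,420,390),2.8)"
```

```text
t 31.65 pos [ 0.3875 -0.2509 -0.0179] yaw -59.8 w 85.1 F [-0.6 -0.4 -1. ]
dp [0.002, -0.04, 0.082] ang [0.01, -0.01, 0.04]  mm 2
```

View pics/ov8.png

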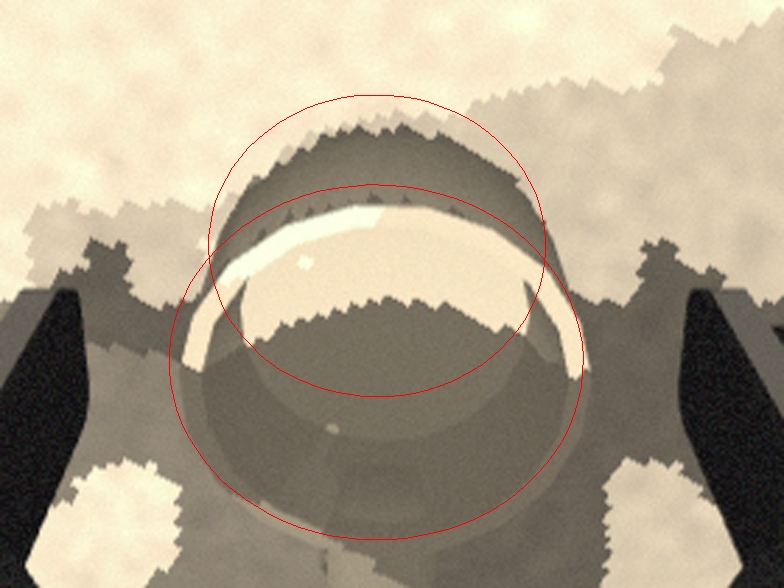

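Nearly centred; the actual cup is about 2 mm toward the tool's -x. I'll shift and grip.

jog_arm(
  dp=[
    [-0.08,0.04,0.06],
    [-0.08,0.04,0.06],
    [-0.08,0.04,0.06],
    [-0.08,0.04,0.06],
    [-0.08,0.04,0.06],
  ],
  angular=[
    [0,0,0],
    [0,0,0],
    [0,0,0],
    [0,0,0],
    [0,0,0],
  ],
  claw=[76,66,56,48,48],
  grip_force=30,
)

```text
t: 32.15
eef_pos: [0.3858, -0.2527, -0.0195]
tool_rot: [0.0, 0.965, 0.26, 0.0]
contact_force: [-1.3, 0.5, 6.2]
gripper_width: 0.638
```

jog_arm(
  dp=[
    [0,0,0],
    [0,0,0],
    [0,0,-0.3],
    [0,0,-0.7],
    [0,0,-1.2],
  ],
  angular=[
    [0,0,0],
    [0,0,0],
    [0,0,0],
    [0,0,0],
    [0,0,0],
  ],
  claw=[48,48,48,48,48],
)

```text
t: 32.65
eef_pos: [0.3856, -0.2524, 0.0108]
tool_rot: [-0.0, 0.965, 0.261, -0.0]
contact_force: [0.2, 0.3, -0.4]
gripper_width: 0.643
```

jog_arm(
  dp=[
    [0,0,-1],
    [0,0,-2.2],
    [0,0,-3.6],
    [0,0,-5],
    [0,0,-5],
  ],
  angular=[
    [0,0,0],
    [0,0,0],
    [0,0,0],
    [0,0,0],
    [0,0,0],
  ],
  claw=[48,48,48,48,48],
)

```text
t: 33.15
eef_pos: [0.3887, -0.2541, 0.1403]
tool_rot: [0.003, 0.965, 0.26, 0.003]
contact_force: [1.0, -0.5, -1.4]
gripper_width: 0.638
```

```bash
python3 -c "
from h import *
ex=np.array([.9993,.0366]);ey=np.array([-.0366,.9993]);C=np.array([.595,-.102])
p=C-.03*ex-.043*ey; print(p)
c=cam('wrist','w22')
plan((p[0],p[1],.14),2.1)"
```

```text
[ 0.5665948 -0.1460679]
t 33.2 pos [ 0.3874 -0.2534  0.138 ] yaw -59.8 w 55.5 F [-1.1 -0.3 -2.2]
dp [8.355, -0.107, -0.054] ang [0.08, 0.0, -12.38]  mm 209
```

View pics/w22.png

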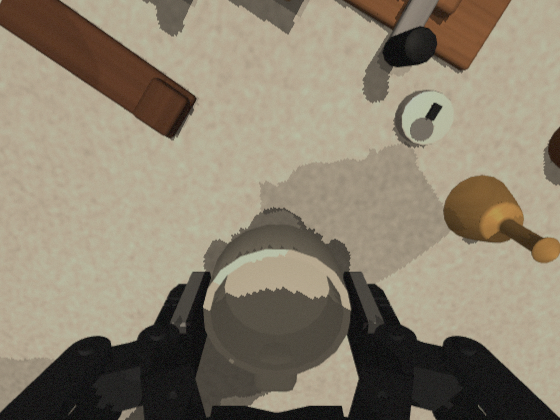

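jog_arm(
  dp=[
    [1.2,0,0],
    [2.6,0,0],
    [4.1,-0.1,0],
    [5.6,-0.1,0],
    [7,-0.1,0],
  ],
  angular=[
    [0,0,-1.4],
    [0,0,-2.9],
    [0,0,-4.4],
    [0,0,-6],
    [0,0,-7.6],
  ],
  claw=[48,48,48,48,48],
)

```text
t: 33.7
eef_pos: [0.536, -0.1609, 0.134]
tool_rot: [-0.001, 0.826, 0.563, -0.001]
contact_force: [-0.3, 0.0, -2.0]
gripper_width: 0.642
```

```bash
python3 -c "
from h import *
plan((.5666,-.1461,.13),2.1)"
```

```text
t 33.7 pos [ 0.536  -0.1609  0.134 ] yaw -21.4 w 54.8 F [-0.3  0.  -2. ]
dp [0.998, 0.923, 0.159] ang [-0.02, -0.0, -4.71]  mm 34
```

jog_arm(
  dp=[
    [0.4,0.4,0.1],
    [0.8,0.8,0.1],
    [0.95,0.9,0.1],
    [0.95,0.9,0.1],
    [0.95,0.9,0.1],
  ],
  angular=[
    [0,0,-1.6],
    [0,0,-3.2],
    [0,0,-4.7],
    [0,0,-4.7],
    [0,0,-4.7],
  ],
  claw=[48,48,48,48,48],
)

```text
t: 34.2
eef_pos: [0.5643, -0.1487, 0.1316]
tool_rot: [-0.001, 0.698, 0.716, -0.001]
contact_force: [0.2, -0.0, -0.8]
gripper_width: 0.642
```

```bash
python3 -c "
from h import *
c=cam('wrist','w23')
plan((.5666,-.1461,.025),2.1)"
```

```text
t 34.25 pos [ 0.5644 -0.1489  0.1318] yaw 1.5 w 54.4 F [-1.1 -0.7 -0.8]
dp [0.111, 0.099, 4.272] ang [-0.02, -0.0, -0.12]  mm 107
```

View pics/w23.png

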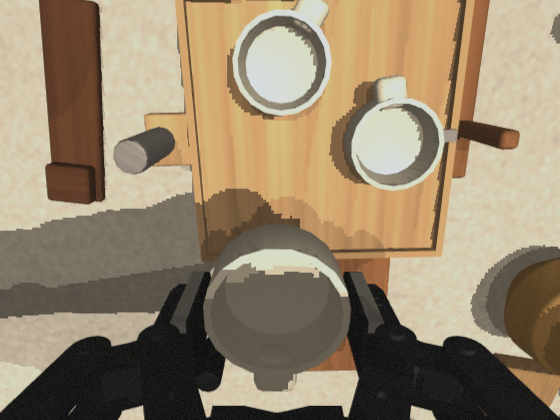

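jog_arm(
  dp=[
    [0.11,0.09,0.8],
    [0.11,0.09,1.6],
    [0.11,0.09,2.5],
    [0.11,0.09,3.4],
    [0.11,0.09,4.05],
  ],
  angular=[
    [0,0,0],
    [0,0,0],
    [0,0,0],
    [0,0,0],
    [0,0,0],
  ],
  claw=[48,48,48,48,48],
)

```text
t: 34.75
eef_pos: [0.5663, -0.1462, 0.0298]
tool_rot: [-0.001, 0.697, 0.717, -0.001]
contact_force: [0.5, 0.5, -1.4]
gripper_width: 0.646
```

jog_arm(
  dp=[
    [0,0,0],
    [0,0,0.06],
    [0,0,0.12],
    [0,0,0.18],
    [0,0,0.22],
  ],
  angular=[
    [0,0,0],
    [0,0,0],
    [0,0,0],
    [0,0,0],
    [0,0,0],
  ],
  claw=[48,48,48,48,48],
)

```text
t: 35.25
eef_pos: [0.5681, -0.1459, 0.0263]
tool_rot: [0.001, 0.697, 0.717, 0.0]
contact_force: [0.3, -0.1, -0.5]
gripper_width: 0.643
```

jog_arm(
  dp=[
    [0,0,0.03],
    [0,0,0.05],
    [0,0,0.05],
    [0,0,0.05],
    [0,0,0.05],
  ],
  angular=[
    [0,0,0],
    [0,0,0],
    [0,0,0],
    [0,0,0],
    [0,0,0],
  ],
  claw=[48,48,48,48,48],
)

```text
t: 35.75
eef_pos: [0.5679, -0.1459, 0.0256]
tool_rot: [0.0, 0.697, 0.717, 0.0]
contact_force: [-1.5, -0.2, 6.3]
gripper_width: 0.645
```

jog_arm(
  dp=[
    [0,0,-0.01],
    [0,0,-0.01],
    [0,0,-0.01],
    [0,0,-0.01],
    [0,0,-0.01],
  ],
  angular=[
    [0,0,0],
    [0,0,0],
    [0,0,0],
    [0,0,0],
    [0,0,0],
  ],
  claw=[56,60,66,68,68],
)

```text
t: 36.25
eef_pos: [0.5675, -0.1458, 0.0246]
tool_rot: [-0.0, 0.697, 0.718, -0.0]
contact_force: [-0.7, 0.5, -0.5]
gripper_width: 0.797
```

jog_arm(
  dp=[
    [0,0,-0.5],
    [0,0,-1.5],
    [0,0,-3],
    [0,0,-4.5],
    [0,0,-6],
  ],
  angular=[
    [0,0,0],
    [0,0,0],
    [0,0,0],
    [0,0,0],
    [0,0,0],
  ],
  claw=[68,68,85,85,85],
)

```text
t: 36.75
eef_pos: [0.5675, -0.1456, 0.1772]
tool_rot: [0.0, 0.696, 0.718, 0.0]
contact_force: [1.2, -0.1, -0.4]
gripper_width: 0.995
```

```bash
python3 -c "
from h import *
c=cam('wrist','w24')
s=cam('scene','s24')
plan((.5195,-.2687,.15),2.1)"
```

```text
t 36.85 pos [ 0.5714 -0.146   0.1815] yaw 1.7 w 85.2 F [0.3 0.3 0.3]
dp [-4.84, -2.233, 1.247] ang [0.12, 0.03, -0.08]  mm 137
```

View pics/w24.png

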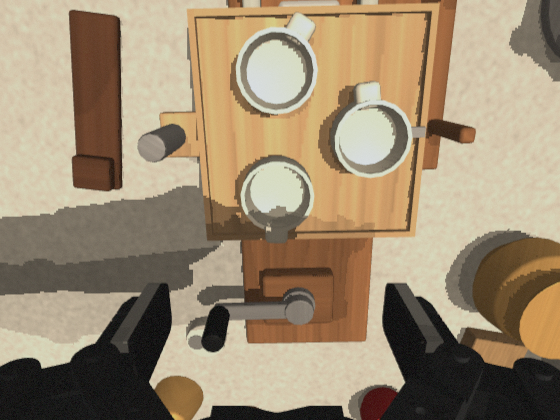

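View pics/s24.png

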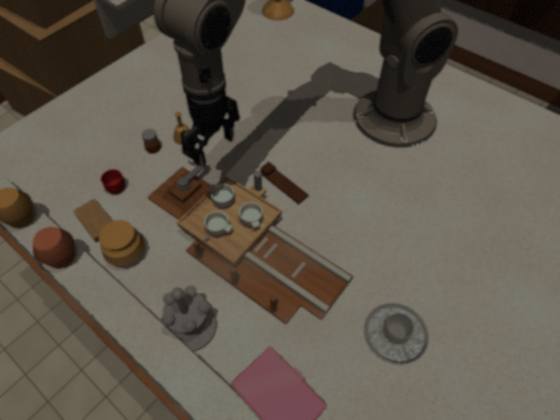

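jog_arm(
  dp=[
    [-1,-0.5,0.1],
    [-2,-1,0.2],
    [-3,-1.5,0.3],
    [-4,-2,0.4],
    [-4.85,-2.3,0.5],
  ],
  angular=[
    [0,0,1.6],
    [0,0,3.2],
    [0,0,4.8],
    [0,0,6.4],
    [0,0,8],
  ],
  claw=[60,50,40,40,40],
)

```text
t: 37.35
eef_pos: [0.5124, -0.2702, 0.1624]
tool_rot: [0.0, 0.901, 0.433, -0.0]
contact_force: [-0.4, 1.1, -0.2]
gripper_width: 0.471
```

jog_arm(
  dp=[
    [0,0,0],
    [0,0,0],
    [0,0,0],
    [0,0,0],
    [0,0,0],
  ],
  angular=[
    [0,0,1.6],
    [0,0,3.2],
    [0,0,4.8],
    [0,0,6.4],
    [0,0,8],
  ],
  claw=[36,36,36,36,36],
)

```text
t: 37.85
eef_pos: [0.5135, -0.2685, 0.1625]
tool_rot: [-0.0, 0.995, 0.099, 0.0]
contact_force: [-0.1, 0.4, 0.4]
gripper_width: 0.421
```

jog_arm(
  dp=[
    [0,0,0],
    [0,0,0],
    [0,0,0],
    [0,0,0],
    [0,0,0],
  ],
  angular=[
    [0,0,0.3],
    [0,0,0.3],
    [0,0,0.3],
    [0,0,0.3],
    [0,0,0.3],
  ],
  claw=[36,36,36,36,36],
)

```text
t: 38.35
eef_pos: [0.5137, -0.2687, 0.1622]
tool_rot: [-0.0, 0.996, 0.089, 0.0]
contact_force: [0.4, -0.3, -0.1]
gripper_width: 0.422
```

```bash
python3 -c "
from h import *
c=cam('wrist','w25')
print(get_obs()['q'].round(2))
plan((.5195,-.2687,.10),-80)
overlay(c,[(.5195,-.2687)],.010,.046,.091,'ov9',(0,0,560,420),1.4)"
```

```text
[ 0.47  0.36 -0.12  1.82  0.05  0.96 -1.07]
t 38.4 pos [ 0.5136 -0.2688  0.1622] yaw -79.8 w 35.7 F [-0.1 -0.7 -1. ]
dp [0.231, 0.039, 2.489] ang [-0.0, 0.0, 0.05]  mm 62
```

View pics/ov9.png

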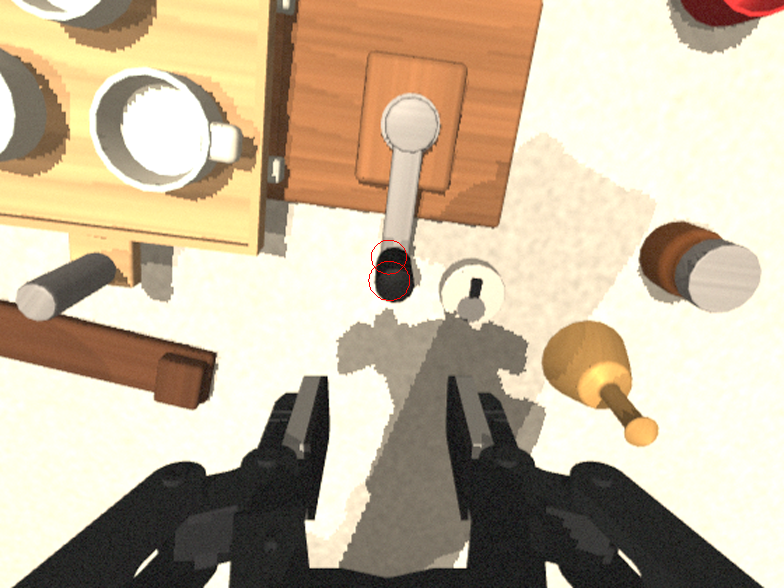

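```bash
python3 -c "
from h import *
c=cam('wrist')
print(world(c,411/1.4,124/1.4,.052),world(c,393.5/1.4,280/1.4,.091))
ex=np.array([.9993,.0366]);H=world(c,411/1.4,124/1.4,.052)[:2];print('knob pred',H-.075*ex)
plan((.5195,-.2703,.03),-80)"
```

```text
[ 0.59287142 -0.26676752  0.052     ] [ 0.52046471 -0.27059006  0.091     ]
knob pred [ 0.51792392 -0.26951252]
t 38.45 pos [ 0.5137 -0.2688  0.1622] yaw -79.8 w 35.9 F [-0.1  0.4  0.4]
dp [0.218, 0.102, 5.289] ang [-0.0, -0.0, 0.05]  mm 132
```

jog_arm(
  dp=[
    [0.2,0.1,0.8],
    [0.2,0.1,1.7],
    [0.2,0.1,2.6],
    [0.2,0.1,3.4],
    [0.2,0.1,3.9],
  ],
  angular=[
    [0,0,0],
    [0,0,0],
    [0,0,0],
    [0,0,0],
    [0,0,0],
  ],
  claw=[36,36,36,36,36],
)

```text
t: 38.95
eef_pos: [0.5183, -0.27, 0.0632]
tool_rot: [-0.0, 0.996, 0.089, -0.001]
contact_force: [-0.8, 0.5, -0.3]
gripper_width: 0.422
```

jog_arm(
  dp=[
    [0,0,0.4],
    [0,0,0.8],
    [0,0,1.2],
    [0,0,1.35],
    [0,0,1.35],
  ],
  angular=[
    [0,0,0],
    [0,0,0],
    [0,0,0],
    [0,0,0],
    [0,0,0],
  ],
  claw=[36,36,36,36,36],
)

```text
t: 39.45
eef_pos: [0.5189, -0.2701, 0.0306]
tool_rot: [-0.0, 0.996, 0.089, -0.0]
contact_force: [-0.6, -0.1, -0.5]
gripper_width: 0.419
```

```bash
python3 -c "
from h import *
c=cam('wrist','w26')
plan((.5195,-.2703,.03),-80)"
```

```text
t 39.5 pos [ 0.5192 -0.2703  0.031 ] yaw -79.8 w 35.8 F [-0.6  0.2  1.2]
dp [0.013, 0.002, 0.041] ang [0.0, -0.0, 0.04]  mm 1
```

View pics/w26.png

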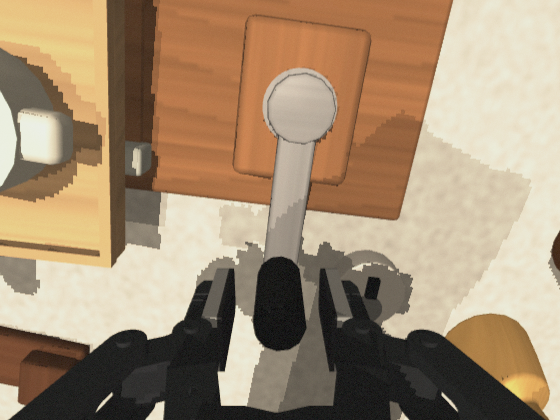

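```bash
cat >> h.py <<'E'
def arc(H,r,th0,th1,yaw0,yaw1,z,n=5):
    o=get_obs(); R=Rt(o)
    print('t',round(o['t'],2),o['eef_pos'].round(4),'yaw',round(yaw(o),1),'F',o['contact_force'].round(1),'w',round(o['gripper_width']*85.4,1))
    for i in range(1,n+1):
        th=np.radians(th0+(th1-th0)*i/n); p=np.radians(yaw0+(yaw1-yaw0)*i/n)
        P=np.array([H[0]+r*np.cos(th),H[1]+r*np.sin(th),z])
        y=np.array([np.cos(p),np.sin(p),0]); zz=np.array([0,0,-1.]); T=Ro.from_matrix(np.column_stack([np.cross(y,zz),y,zz]))
        print((R.inv().apply(P-o['eef_pos'])/.025).round(2).tolist(),((R.inv()*T).as_rotvec()/np.radians(5)).round(2).tolist())
E
python3 -c "
from h import *
arc((.593,-.267),.075,182,212,-80,-53,.031)"
```

```text
t 39.5 [ 0.5192 -0.2703  0.031 ] yaw -79.8 F [-0.6  0.2  1.2] w 35.8
[-0.07, 0.28, 0.0] [0.0, -0.0, -1.04]
[-0.06, 0.59, 0.0] [0.0, -0.0, -2.12]
[-0.03, 0.9, 0.0] [0.0, -0.0, -3.2]
[0.04, 1.21, 0.0] [0.0, -0.0, -4.28]
[0.14, 1.51, 0.0] [0.0, -0.0, -5.36]
```

jog_arm(
  dp=[
    [-0.05,0.28,0],
    [-0.05,0.59,0],
    [0,0.9,0],
    [0.05,1.2,0],
    [0.15,1.5,0],
  ],
  angular=[
    [0,0,-1],
    [0,0,-2.1],
    [0,0,-3.2],
    [0,0,-4.3],
    [0,0,-5.4],
  ],
  claw=[28,28,28,28,28],
)

```text
t: 40.0
eef_pos: [0.5296, -0.3061, 0.0315]
tool_rot: [-0.0, 0.947, 0.321, 0.0]
contact_force: [-0.7, 2.9, 0.2]
gripper_width: 0.329
```

```bash
python3 -c "
from h import *
arc((.593,-.267),.075,212,242,-53,-26,.031)"
```

```text
t 40.0 [ 0.5296 -0.3061  0.0315] yaw -52.6 F [-0.7  2.9  0.2] w 28.1
[-0.03, 0.33, 0.02] [-0.0, -0.01, -0.99]
[-0.01, 0.64, 0.02] [-0.0, -0.01, -2.07]
[0.04, 0.95, 0.02] [-0.0, -0.01, -3.15]
[0.12, 1.25, 0.02] [-0.0, -0.01, -4.23]
[0.24, 1.55, 0.02] [-0.0, -0.01, -5.31]
```

jog_arm(
  dp=[
    [-0.03,0.3,0],
    [0,0.6,0],
    [0.05,0.9,0],
    [0.12,1.2,0],
    [0.23,1.5,0],
  ],
  angular=[
    [0,0,-1],
    [0,0,-2.1],
    [0,0,-3.2],
    [0,0,-4.3],
    [0,0,-5.4],
  ],
  claw=[28,28,28,28,28],
)

```text
t: 40.5
eef_pos: [0.5567, -0.3327, 0.0316]
tool_rot: [-0.0, 0.846, 0.533, -0.0]
contact_force: [-0.9, 1.9, 1.1]
gripper_width: 0.327
```

```bash
python3 -c "
from h import *
arc((.593,-.267),.075,242,272,-26,0,.031)"
```

```text
t 40.5 [ 0.5567 -0.3327  0.0316] yaw -25.6 F [-0.9  1.9  1.1] w 28.0
[0.01, 0.36, 0.02] [-0.01, -0.0, -0.96]
[0.04, 0.68, 0.02] [-0.01, -0.0, -2.0]
[0.11, 0.98, 0.02] [-0.0, -0.0, -3.04]
[0.21, 1.28, 0.02] [-0.0, -0.0, -4.08]
[0.34, 1.56, 0.02] [-0.0, -0.0, -5.12]
```

jog_arm(
  dp=[
    [0,0.3,0],
    [0.04,0.62,0],
    [0.11,0.95,0],
    [0.2,1.25,0],
    [0.33,1.55,0],
  ],
  angular=[
    [0,0,-1],
    [0,0,-2.1],
    [0,0,-3.1],
    [0,0,-4.1],
    [0,0,-5.1],
  ],
  claw=[28,28,28,28,28],
)

```text
t: 41.0
eef_pos: [0.5947, -0.3429, 0.0315]
tool_rot: [-0.0, 0.708, 0.706, -0.001]
contact_force: [-1.8, 1.1, 1.4]
gripper_width: 0.329
```

jog_arm(
  dp=[
    [0,0.06,0],
    [0.01,0.12,0],
    [0.02,0.18,0],
    [0.03,0.24,0],
    [0.03,0.24,0],
  ],
  angular=[
    [0,0,0],
    [0,0,0],
    [0,0,0],
    [0,0,0],
    [0,0,0],
  ],
  claw=[28,28,28,28,28],
)

```text
t: 41.5
eef_pos: [0.6001, -0.3423, 0.031]
tool_rot: [-0.0, 0.709, 0.705, -0.001]
contact_force: [-4.9, -1.8, 2.6]
gripper_width: 0.328
```

```bash
python3 -c "
from h import *
c=cam('wrist','w27')
plan((.5956,-.342,.031),0)"
```

```text
t 41.55 pos [ 0.6001 -0.3422  0.031 ] yaw -0.4 w 27.6 F [-4.5 -1.7  3.2]
dp [0.007, -0.181, -0.0] ang [-0.02, 0.01, -0.07]  mm 5
```

View pics/w27.png

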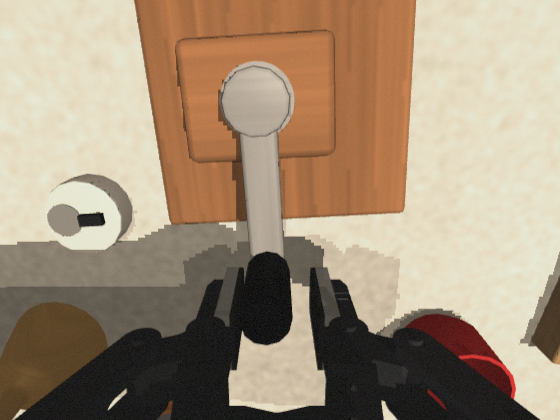

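jog_arm(
  dp=[
    [0,0.05,0],
    [0,0.1,0],
    [0,0.1,0],
    [0,0.1,0],
    [0,0.1,0],
  ],
  angular=[
    [0,0,0],
    [0,0,0],
    [0,0,0],
    [0,0,0],
    [0,0,0],
  ],
  claw=[28,28,28,28,28],
)

```text
t: 42.05
eef_pos: [0.6001, -0.3423, 0.0308]
tool_rot: [-0.002, 0.71, 0.705, -0.002]
contact_force: [-11.1, -0.6, 8.3]
gripper_width: 0.329
```

jog_arm(
  dp=[
    [0,-0.15,0],
    [0,-0.26,0],
    [0,-0.26,0],
    [0,-0.26,-0.6],
    [0,-0.26,-1.5],
  ],
  angular=[
    [0,0,0],
    [0,0,0],
    [0,0,0],
    [0,0,0],
    [0,0,0],
  ],
  claw=[36,40,40,40,40],
)

```text
t: 42.55
eef_pos: [0.5967, -0.3408, 0.0684]
tool_rot: [-0.001, 0.709, 0.705, -0.0]
contact_force: [-0.3, 0.5, 0.2]
gripper_width: 0.468
```

jog_arm(
  dp=[
    [0,0,-1],
    [0,0,-2],
    [0,0,-3],
    [0,0,-4.2],
    [0,0,-4.2],
  ],
  angular=[
    [0,0,0],
    [0,0,0],
    [0,0,0],
    [0,0,0],
    [0,0,0],
  ],
  claw=[40,40,40,40,40],
)

```text
t: 43.05
eef_pos: [0.6007, -0.3422, 0.18]
tool_rot: [0.004, 0.709, 0.705, 0.002]
contact_force: [1.0, -0.7, 0.9]
gripper_width: 0.468
```

```bash
python3 -c "
from h import *
c=cam('wrist','w28')
ex=np.array([.9993,.0366]);ey=np.array([-.0366,.9993])
for a,b in(((318,110),(318,110)),): pass
plan((.485,-.106,.18),-80)"
```

```text
t 43.1 pos [ 0.5994 -0.3418  0.1774] yaw -0.3 w 39.9 F [ 0.2 -0.1 -0.1]
dp [9.411, -4.623, -0.152] ang [0.08, -0.02, 15.94]  mm 262
```

View pics/w28.png

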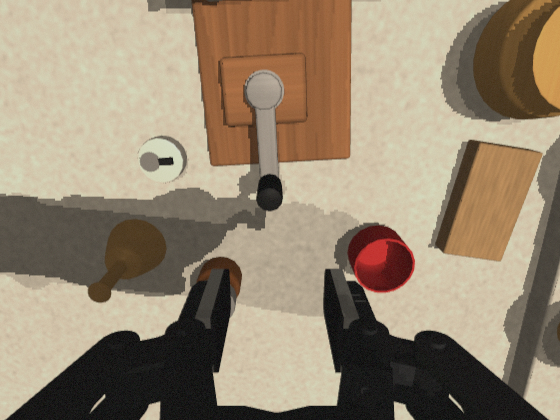

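jog_arm(
  dp=[
    [1.7,-0.8,0],
    [3.5,-1.6,0],
    [5.3,-2.5,0],
    [7.1,-3.4,0],
    [8.9,-4.3,0],
  ],
  angular=[
    [0,0,1.6],
    [0,0,3.2],
    [0,0,4.8],
    [0,0,6.4],
    [0,0,8],
  ],
  claw=[40,40,40,40,40],
)

```text
t: 43.6
eef_pos: [0.4898, -0.1174, 0.1732]
tool_rot: [-0.0, 0.909, 0.418, -0.0]
contact_force: [0.8, 0.9, 0.5]
gripper_width: 0.468
```

jog_arm(
  dp=[
    [0,0,0],
    [0,0,0],
    [0,0,0],
    [0,0,0],
    [0,0,0],
  ],
  angular=[
    [0,0,1.6],
    [0,0,3.2],
    [0,0,4.8],
    [0,0,6.4],
    [0,0,8],
  ],
  claw=[40,40,40,40,40],
)

```text
t: 44.1
eef_pos: [0.4909, -0.119, 0.1732]
tool_rot: [-0.0, 0.997, 0.082, -0.0]
contact_force: [-0.9, 0.9, -0.2]
gripper_width: 0.465
```

jog_arm(
  dp=[
    [0,0,0],
    [0,0,0],
    [0,0,0],
    [0,0,0],
    [0,0,0],
  ],
  angular=[
    [0,0,1.5],
    [0,0,1.5],
    [0,0,1.5],
    [0,0,1.5],
    [0,0,1.5],
  ],
  claw=[40,40,40,40,40],
)

```text
t: 44.6
eef_pos: [0.4912, -0.1194, 0.1734]
tool_rot: [-0.0, 1.0, 0.02, -0.0]
contact_force: [-0.1, -0.6, -0.8]
gripper_width: 0.466
```

```bash
python3 -c "
from h import *
c=cam('wrist','w29')
print(get_obs()['q'].round(2))
plan((.485,-.106,.045),-88)
overlay(c,[(.485,-.106)],.010,.045,.105,'ov10',(0,0,560,420),1.4)"
```

```text
[ 0.39  0.25 -0.32  1.97  0.1   0.94 -1.51]
t 44.65 pos [ 0.4911 -0.1194  0.1734] yaw -87.7 w 39.9 F [ 0.5 -0.2 -0.7]
dp [-0.222, -0.546, 5.137] ang [-0.0, 0.0, 0.05]  mm 129
```

View pics/ov10.png

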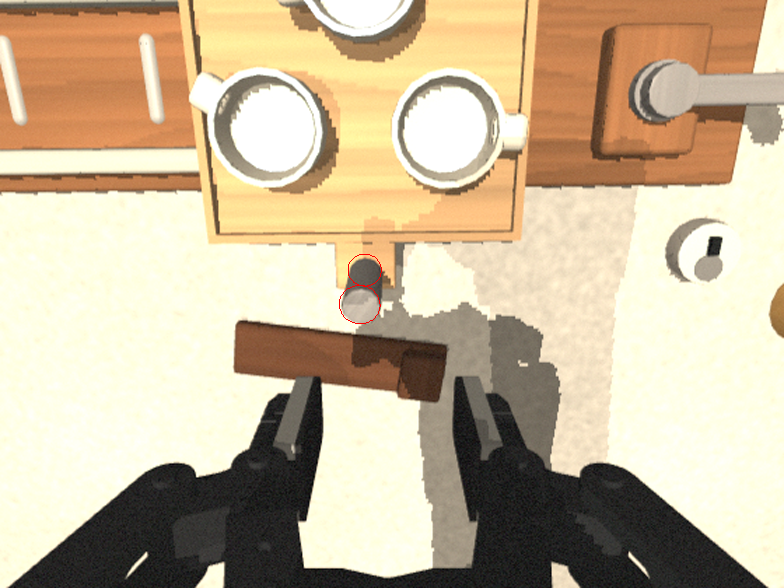

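jog_arm(
  dp=[
    [-0.22,-0.55,0.5],
    [-0.22,-0.55,1.4],
    [-0.22,-0.55,2.3],
    [-0.22,-0.55,3.2],
    [-0.22,-0.55,3.5],
  ],
  angular=[
    [0,0,0],
    [0,0,0],
    [0,0,0],
    [0,0,0],
    [0,0,0],
  ],
  claw=[40,40,40,40,40],
)

```text
t: 45.15
eef_pos: [0.4837, -0.1057, 0.0841]
tool_rot: [-0.0, 1.0, 0.02, -0.002]
contact_force: [-0.3, -0.2, -0.5]
gripper_width: 0.471
```

jog_arm(
  dp=[
    [0,0,0.4],
    [0,0,0.8],
    [0,0,1.2],
    [0,0,1.6],
    [0,0,1.6],
  ],
  angular=[
    [0,0,0],
    [0,0,0],
    [0,0,0],
    [0,0,0],
    [0,0,0],
  ],
  claw=[40,40,40,40,40],
)

```text
t: 45.65
eef_pos: [0.4843, -0.1058, 0.0448]
tool_rot: [-0.0, 1.0, 0.019, -0.001]
contact_force: [-0.4, 0.1, 0.8]
gripper_width: 0.471
```

jog_arm(
  dp=[
    [0,0,0],
    [0,0,0],
    [0,0,0],
    [0,0,0],
    [0,0,0],
  ],
  angular=[
    [0,0,0],
    [0,0,0],
    [0,0,0],
    [0,0,0],
    [0,0,0],
  ],
  claw=[28,28,28,28,28],
)

```text
t: 46.15
eef_pos: [0.4854, -0.1059, 0.0462]
tool_rot: [0.0, 1.0, 0.019, 0.0]
contact_force: [-0.6, 0.6, 0.2]
gripper_width: 0.328
```

```bash
python3 -c "
from h import *
c=cam('wrist','w30')
plan((.481,.004,.045),-88)"
```

```text
t 46.2 pos [ 0.4853 -0.1059  0.0462] yaw -87.8 w 28.0 F [-0.6  0.2  0.1]
dp [-0.003, -4.401, 0.046] ang [0.0, -0.0, 0.04]  mm 110
```

View pics/w30.png

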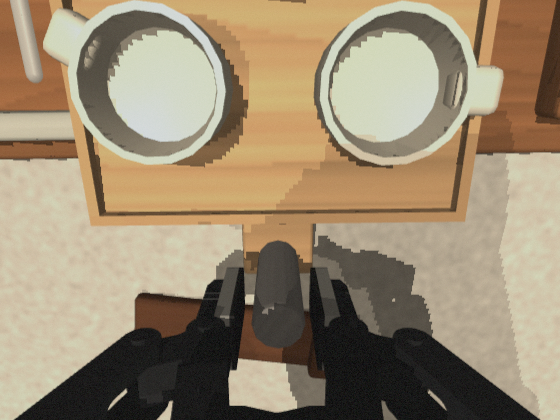

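jog_arm(
  dp=[
    [0,-0.1,0],
    [0,-0.3,0],
    [0,-0.55,0],
    [0,-0.85,0],
    [0,-1.2,0],
  ],
  angular=[
    [0,0,0],
    [0,0,0],
    [0,0,0],
    [0,0,0],
    [0,0,0],
  ],
  claw=[26,26,26,26,26],
)

```text
t: 46.7
eef_pos: [0.4838, -0.0762, 0.046]
tool_rot: [0.0, 1.0, 0.018, -0.0]
contact_force: [-0.3, -0.4, 1.1]
gripper_width: 0.307
```

jog_arm(
  dp=[
    [0,-0.35,0],
    [0,-0.75,0],
    [0,-1.15,0],
    [0,-1.5,0],
    [0,-1.8,0],
  ],
  angular=[
    [0,0,0],
    [0,0,0],
    [0,0,0],
    [0,0,0],
    [0,0,0],
  ],
  claw=[26,26,26,26,26],
)

```text
t: 47.2
eef_pos: [0.4821, -0.0297, 0.0459]
tool_rot: [-0.0, 1.0, 0.02, -0.0]
contact_force: [-0.9, -1.0, -1.1]
gripper_width: 0.302
```

jog_arm(
  dp=[
    [0,-0.25,0],
    [0,-0.5,0],
    [0,-0.75,0],
    [0,-1,0],
    [0,-1.1,0],
  ],
  angular=[
    [0,0,0],
    [0,0,0],
    [0,0,0],
    [0,0,0],
    [0,0,0],
  ],
  claw=[26,26,26,26,26],
)

```text
t: 47.7
eef_pos: [0.4813, -0.0035, 0.046]
tool_rot: [0.0, 1.0, 0.019, 0.0]
contact_force: [0.3, -0.9, 0.3]
gripper_width: 0.302
```

```bash
python3 -c "
from h import *
c=cam('wrist','w31')
t=cam('top','t31')
a=cv2.resize(t['pixels'][130:300,180:420],(800,567),interpolation=cv2.INTER_CUBIC); cv2.imwrite('pics/t31c.png',cv2.convertScaleAbs(a,alpha=1.6))
plan((.481,.004,.045),-88)"
```

```text
t 47.8 pos [ 0.4816 -0.0025  0.0461] yaw -87.7 w 25.9 F [0.1 0.4 0.7]
dp [-0.014, -0.26, 0.045] ang [-0.01, -0.01, 0.05]  mm 7
```

View pics/w31.png

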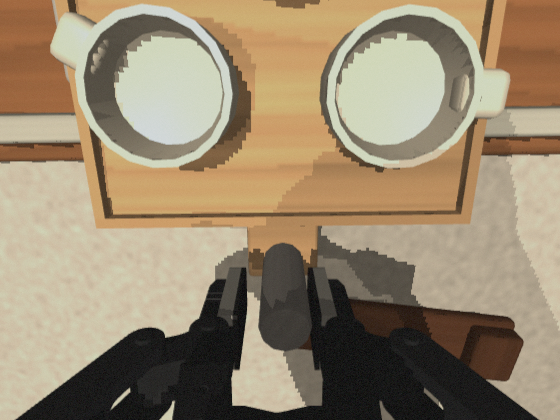

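View pics/t31c.png

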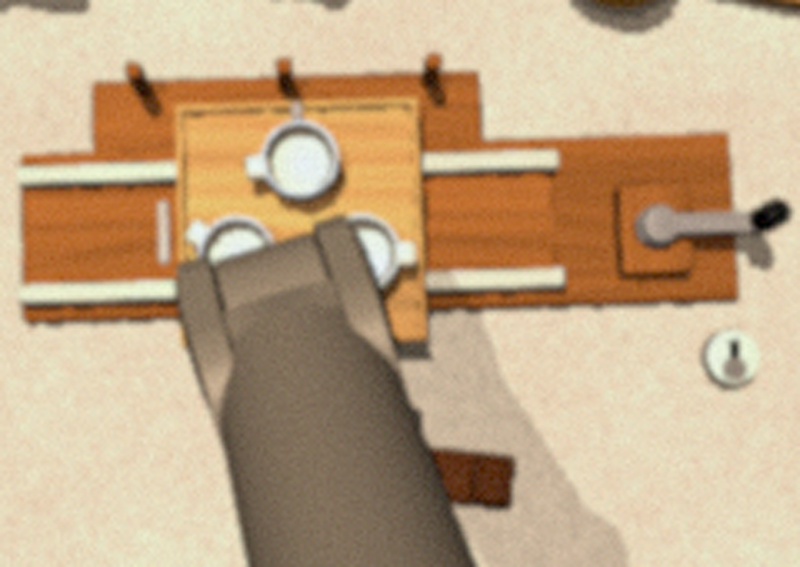

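jog_arm(
  dp=[
    [0,-0.05,0],
    [0,-0.1,0],
    [0,-0.14,0],
    [0,-0.14,0],
    [0,-0.14,0],
  ],
  angular=[
    [0,0,0],
    [0,0,0],
    [0,0,0],
    [0,0,0],
    [0,0,0],
  ],
  claw=[26,26,26,26,26],
)

```text
t: 48.3
eef_pos: [0.4811, 0.0002, 0.046]
tool_rot: [-0.0, 1.0, 0.019, -0.0]
contact_force: [0.5, 0.1, 0.4]
gripper_width: 0.3
```

```bash
python3 -c "
from h import *
c=cam('wrist','w32')
plan((.481,.004,.045),-88)
w=world(c,283,330,.105); print(w)
overlay(c,[(.481,.004),(.4812,.001)],.010,.05,.105,'ov11',(200,180,360,380),3)"
```

```text
t 48.35 pos [4.811e-01 1.000e-04 4.600e-02] yaw -87.8 w 26.0 F [ 0.6  0.5 -0.2]
dp [0.004, -0.156, 0.038] ang [-0.0, 0.0, 0.04]  mm 4
[ 0.47894513 -0.00215758  0.105     ]
```

View pics/ov11.png

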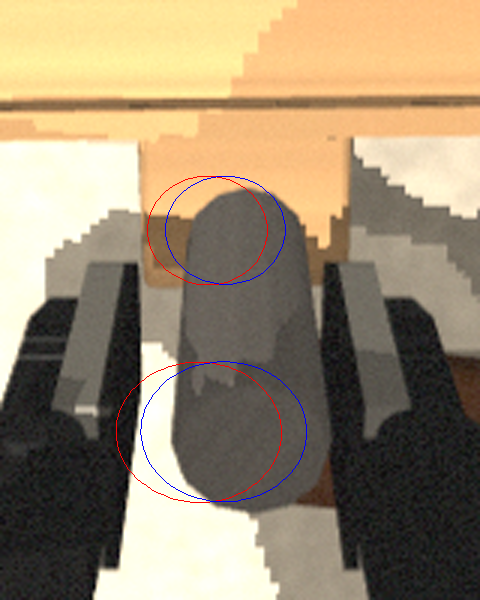

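jog_arm(
  dp=[
    [0,-0.05,0],
    [0,-0.1,0],
    [0,-0.14,0],
    [0,-0.18,0],
    [0,-0.22,0],
  ],
  angular=[
    [0,0,0],
    [0,0,0],
    [0,0,0],
    [0,0,0],
    [0,0,0],
  ],
  claw=[26,26,26,26,26],
)

```text
t: 48.85
eef_pos: [0.4809, 0.0055, 0.046]
tool_rot: [0.0, 1.0, 0.019, 0.0]
contact_force: [-0.0, -0.8, -0.5]
gripper_width: 0.305
```

jog_arm(
  dp=[
    [0,0,0],
    [0,0,0],
    [0,0,0],
    [0,0,0],
    [0,0,0],
  ],
  angular=[
    [0,0,0],
    [0,0,0],
    [0,0,0],
    [0,0,0],
    [0,0,0],
  ],
  claw=[26,30,32,32,32],
)

```text
t: 49.35
eef_pos: [0.4809, 0.0056, 0.046]
tool_rot: [-0.0, 1.0, 0.019, 0.0]
contact_force: [0.6, -0.8, 0.3]
gripper_width: 0.371
```

```bash
python3 -c "
from h import *
c=cam('wrist','w33')
plan((.481,.004,.045),-88)
overlay(c,[(.481,.004)],.010,.05,.105,'ov12',(200,180,360,380),3)"
```

```text
t 49.4 pos [0.4809 0.0056 0.046 ] yaw -87.8 w 32.0 F [0.5 0.4 0.7]
dp [0.002, 0.063, 0.039] ang [-0.0, -0.0, 0.04]  mm 2
```

View pics/ov12.png

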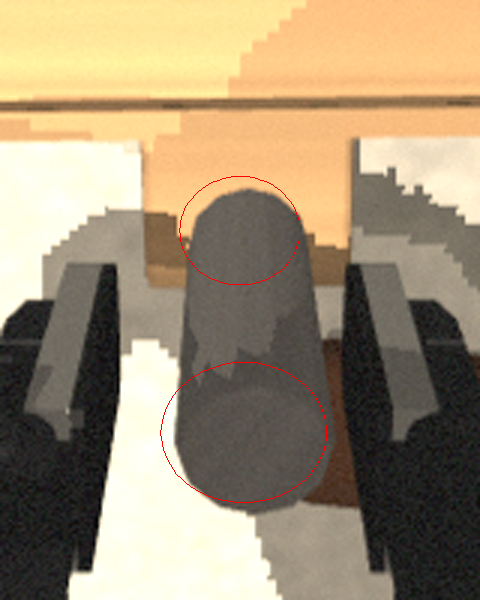

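jog_arm(
  dp=[
    [0,0,0],
    [0,0,0],
    [0,0,0],
    [0,-0.05,0],
    [0,-0.1,0],
  ],
  angular=[
    [0,0,0],
    [0,0,0],
    [0,0,0],
    [0,0,0],
    [0,0,0],
  ],
  claw=[26,26,26,26,26],
)

```text
t: 49.9
eef_pos: [0.4808, 0.0079, 0.046]
tool_rot: [0.0, 1.0, 0.019, 0.0]
contact_force: [-0.4, -0.1, -0.1]
gripper_width: 0.305
```

jog_arm(
  dp=[
    [0,0,0],
    [0,0,0],
    [0,0,0],
    [0,0,0],
    [0,0,0],
  ],
  angular=[
    [0,0,0],
    [0,0,0],
    [0,0,0],
    [0,0,0],
    [0,0,0],
  ],
  claw=[26,26,26,26,26],
)

```text
t: 50.4
eef_pos: [0.4809, 0.0081, 0.046]
tool_rot: [-0.0, 1.0, 0.019, 0.0]
contact_force: [0.0, 0.0, -0.2]
gripper_width: 0.3
```

```bash
python3 -c "
from h import *
c=cam('wrist','w34')
overlay(c,[(.481,.004)],.010,.05,.105,'ov13',(200,180,360,380),3)"
```

```text
(no output)
```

View pics/ov13.png

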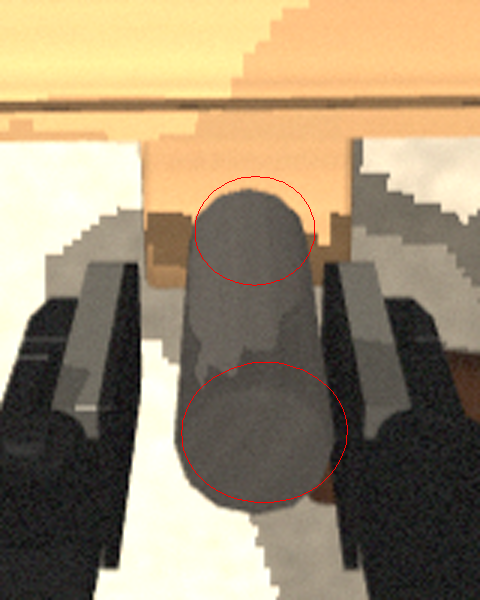

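jog_arm(
  dp=[
    [0,-0.04,0],
    [0,-0.08,0],
    [0,-0.12,0],
    [0,-0.12,0],
    [0,-0.12,0],
  ],
  angular=[
    [0,0,0],
    [0,0,0],
    [0,0,0],
    [0,0,0],
    [0,0,0],
  ],
  claw=[26,26,26,26,26],
)

```text
t: 50.95
eef_pos: [0.4808, 0.0091, 0.046]
tool_rot: [0.001, 1.0, 0.018, -0.0]
contact_force: [-0.1, -6.4, -0.2]
gripper_width: 0.305
```

```bash
python3 -c "
from h import *
for i in range(4):
  c=cam('wrist'); print(get_obs()['contact_force'].round(2),get_obs()['eef_pos'].round(4))
overlay(c,[(.481,.004)],.010,.05,.105,'ov14',(200,180,360,380),3)"
```

```text
[ 1.48 -6.07  0.19] [0.4808 0.0091 0.046 ]
[ 1.06 -6.15 -0.11] [0.4808 0.0091 0.046 ]
[ 0.8  -5.77  0.12] [0.4807 0.0091 0.046 ]
[ 1.23 -5.78  1.05] [0.4808 0.0091 0.046 ]
```

View pics/ov14.png

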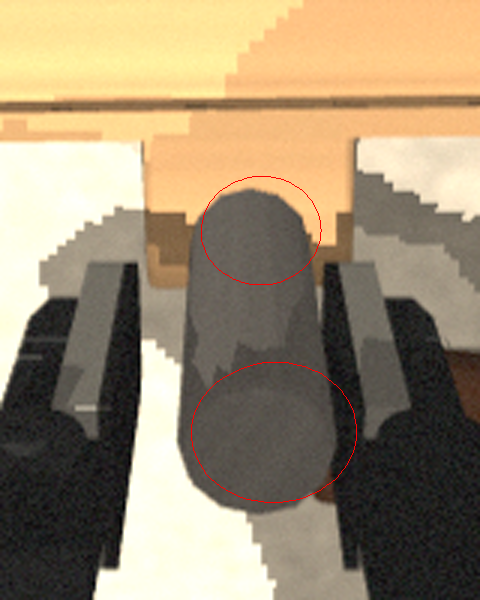

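jog_arm(
  dp=[
    [0,0.1,0],
    [0,0.22,0],
    [0,0.22,0],
    [0,0.22,0],
    [0,0.22,-0.3],
  ],
  angular=[
    [0,0,0],
    [0,0,0],
    [0,0,0],
    [0,0,0],
    [0,0,0],
  ],
  claw=[26,26,36,40,40],
)

```text
t: 51.65
eef_pos: [0.4801, 0.0059, 0.0531]
tool_rot: [-0.0, 1.0, 0.019, -0.001]
contact_force: [-0.4, -0.6, -0.2]
gripper_width: 0.464
```

```bash
python3 -c "
from h import *
c=cam('wrist')
print(get_obs()['contact_force'].round(2),get_obs()['eef_pos'].round(4))
overlay(c,[(.481,.004)],.010,.05,.105,'ov15',(200,180,360,380),3)"
```

```text
[-0.26  0.17  0.71] [0.4812 0.006  0.0546]
```

View pics/ov15.png

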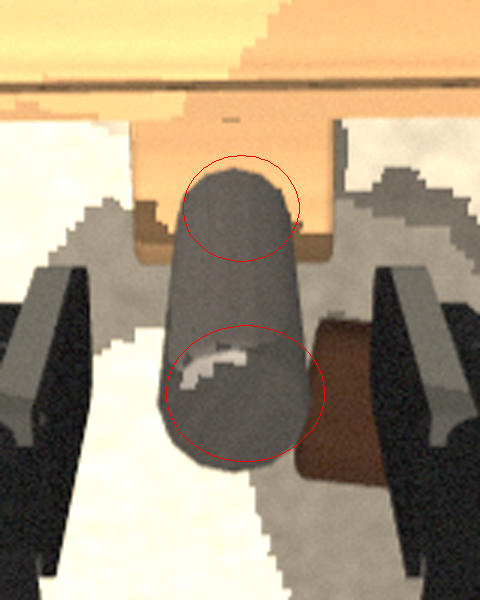

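jog_arm(
  dp=[
    [0,0,-1],
    [0,0,-2],
    [0,0,-3.2],
    [0,0,-4.4],
    [0,0,-5.2],
  ],
  angular=[
    [0,0,0],
    [0,0,0],
    [0,0,0],
    [0,0,0],
    [0,0,0],
  ],
  claw=[40,40,40,40,40],
)

```text
t: 52.2
eef_pos: [0.4817, 0.0059, 0.1861]
tool_rot: [-0.0, 1.0, 0.019, 0.001]
contact_force: [0.1, 0.2, 0.1]
gripper_width: 0.466
```

```bash
python3 -c "
from h import *
plan((.596,-.341,.18),0)"
```

```text
t 52.2 pos [0.4817 0.0059 0.1861] yaw -87.8 w 39.8 F [0.1 0.2 0.1]
dp [4.029, 14.044, 0.254] ang [0.03, -0.03, -17.56]  mm 365
```

jog_arm(
  dp=[
    [0.4,1.4,0],
    [0.8,2.9,0],
    [1.2,4.4,0],
    [1.7,5.9,0],
    [2.1,7.4,0],
  ],
  angular=[
    [0,0,-1.6],
    [0,0,-3.2],
    [0,0,-4.8],
    [0,0,-6.4],
    [0,0,-8],
  ],
  claw=[40,40,40,40,40],
)

```text
t: 52.7
eef_pos: [0.5411, -0.1785, 0.1841]
tool_rot: [0.0, 0.932, 0.363, 0.0]
contact_force: [1.1, 0.8, -0.4]
gripper_width: 0.47
```

```bash
python3 -c "
from h import *
plan((.596,-.341,.18),0)"
```

```text
t 52.7 pos [ 0.5411 -0.1785  0.1841] yaw -47.4 w 40.2 F [ 1.1  0.8 -0.4]
dp [-2.779, 6.271, 0.167] ang [0.01, -0.0, -9.49]  mm 172
```

jog_arm(
  dp=[
    [-0.5,1.2,0],
    [-1.1,2.5,0],
    [-1.7,3.8,0],
    [-2.3,5.1,0.1],
    [-2.75,6.15,0.1],
  ],
  angular=[
    [0,0,-1.6],
    [0,0,-3.2],
    [0,0,-4.8],
    [0,0,-6.4],
    [0,0,-8],
  ],
  claw=[40,40,40,40,40],
)

```text
t: 53.2
eef_pos: [0.5927, -0.3397, 0.181]
tool_rot: [0.0, 0.752, 0.659, -0.0]
contact_force: [0.3, 0.0, -0.8]
gripper_width: 0.466
```

jog_arm(
  dp=[
    [0,0,0],
    [0,0,0],
    [0,0,0],
    [0,0,0],
    [0,0,0],
  ],
  angular=[
    [0,0,-1.3],
    [0,0,-1.3],
    [0,0,-1.3],
    [0,0,-1.3],
    [0,0,-1.3],
  ],
  claw=[40,40,40,40,40],
)

```text
t: 53.7
eef_pos: [0.593, -0.3365, 0.1814]
tool_rot: [0.0, 0.715, 0.699, 0.0]
contact_force: [-0.9, -0.0, 0.1]
gripper_width: 0.47
```

```bash
python3 -c "
from h import *
c=cam('wrist')
plan((.596,-.341,.031),0)
overlay(c,[(.596,-.341)],.010,.046,.091,'ov16',(0,0,560,420),1.4)
t=cam('top','t35')
a=cv2.resize(t['pixels'][130:300,180:420],(800,567),interpolation=cv2.INTER_CUBIC); cv2.imwrite('pics/t35c.png',cv2.convertScaleAbs(a,alpha=1.6))"
```

```text
t 53.75 pos [ 0.593  -0.3367  0.1814] yaw -1.3 w 39.7 F [0.1 0.2 0.5]
dp [-0.169, 0.123, 6.014] ang [0.0, 0.0, -0.26]  mm 150
```

View pics/ov16.png

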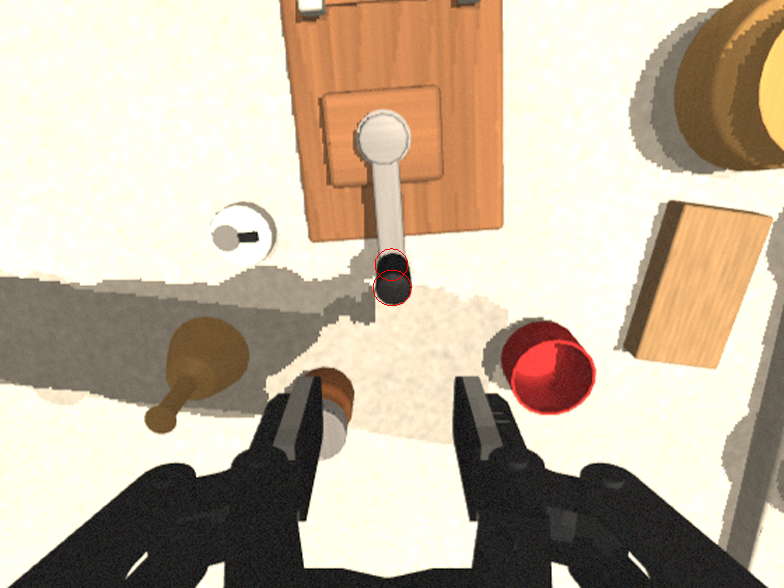

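View pics/t35c.png

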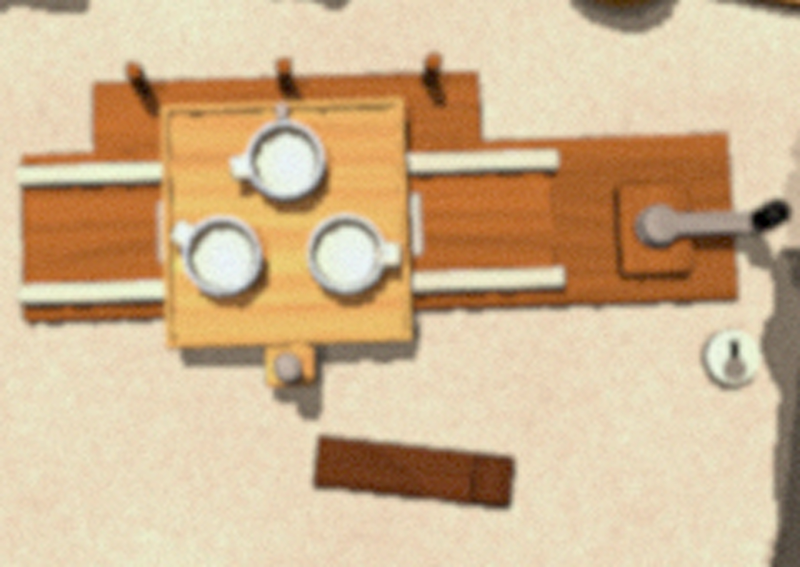

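```bash
python3 -c "
from h import *
c=cam('top')
a=world(c,265+184/3.752,145+351/3.75,.105);b=world(c,180+287/3.333,130+367/3.335,.105);print(a,b,np.linalg.norm(a-b))
for n,p in(('old',(302,52,315,322)),):
  pass
# carrier right edge corners, rim z .051
A=[world(c,265+302/3.752,145+52/3.75,.051),world(c,265+315/3.752,145+322/3.75,.051)]
B=[world(c,180+403/3.333,130+97/3.335,.051),world(c,180+412/3.333,130+340/3.335,.051)]
for p,q in zip(A,B): print(p,q,np.linalg.norm(p-q))"
```

```text
[ 0.48382475 -0.10716103  0.105     ] [0.47853721 0.00368332 0.105     ] 0.11097039274509266
[ 0.68654041 -0.18782053  0.051     ] [ 0.6839367  -0.07706063  0.051     ] 0.11079049545951272
[ 0.50743352 -0.19633328  0.051     ] [ 0.50284103 -0.08579832  0.051     ] 0.11063031917374742
```

jog_arm(
  dp=[
    [-0.17,0.12,0.6],
    [-0.17,0.12,1.6],
    [-0.17,0.12,2.6],
    [-0.17,0.12,3.6],
    [-0.17,0.12,4.5],
  ],
  angular=[
    [0,0,0],
    [0,0,0],
    [0,0,0],
    [0,0,0],
    [0,0,0],
  ],
  claw=[38,38,38,38,38],
)

```text
t: 54.35
eef_pos: [0.595, -0.3417, 0.0659]
tool_rot: [-0.001, 0.715, 0.699, -0.0]
contact_force: [-0.2, -0.8, 0.8]
gripper_width: 0.445
```

jog_arm(
  dp=[
    [0,0,0.4],
    [0,0,0.8],
    [0,0,1.2],
    [0,0,1.5],
    [0,0,1.5],
  ],
  angular=[
    [0,0,0],
    [0,0,0],
    [0,0,0],
    [0,0,0],
    [0,0,0],
  ],
  claw=[38,38,38,38,38],
)

```text
t: 54.85
eef_pos: [0.5953, -0.3415, 0.0302]
tool_rot: [-0.001, 0.715, 0.699, -0.0]
contact_force: [-0.8, 0.4, -0.3]
gripper_width: 0.448
```

```bash
python3 -c "
from h import *
c=cam('wrist','w36')
arc((.593,-.267),.075,272,242,0,-27,.031)"
```

```text
t 54.9 [ 0.5957 -0.3417  0.0309] yaw -1.3 F [-0.2 -0.1  0.8] w 38.0
[-0.01, -0.32, -0.01] [-0.0, -0.0, 0.82]
[0.02, -0.63, -0.01] [-0.0, -0.0, 1.9]
[0.08, -0.94, -0.01] [-0.0, -0.0, 2.98]
[0.18, -1.23, -0.01] [-0.0, -0.0, 4.06]
[0.3, -1.52, -0.01] [-0.0, 0.0, 5.14]
```

View pics/w36.png

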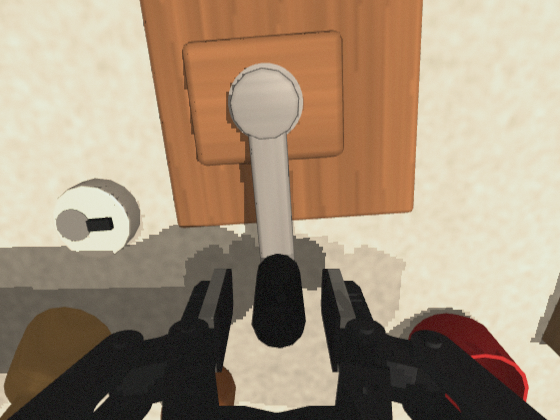

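jog_arm(
  dp=[
    [0,-0.3,0],
    [0.02,-0.62,0],
    [0.08,-0.94,0],
    [0.18,-1.23,0],
    [0.3,-1.52,0],
  ],
  angular=[
    [0,0,0.8],
    [0,0,1.9],
    [0,0,3],
    [0,0,4.1],
    [0,0,5.1],
  ],
  claw=[28,28,28,28,28],
)

```text
t: 55.4
eef_pos: [0.559, -0.3344, 0.0322]
tool_rot: [0.002, 0.853, 0.522, 0.001]
contact_force: [1.9, -1.3, -2.0]
gripper_width: 0.325
```

```bash
python3 -c "
from h import *
arc((.593,-.267),.075,242,212,-27,-54,.031)"
```

```text
t 55.4 [ 0.559  -0.3344  0.0322] yaw -27.0 F [ 1.9 -1.3 -2. ] w 27.7
[0.04, -0.38, 0.05] [0.04, 0.0, 1.07]
[0.1, -0.69, 0.05] [0.04, -0.0, 2.15]
[0.18, -0.99, 0.04] [0.04, -0.0, 3.23]
[0.3, -1.28, 0.04] [0.04, -0.01, 4.31]
[0.45, -1.56, 0.04] [0.04, -0.01, 5.39]
```

jog_arm(
  dp=[
    [0.03,-0.35,0],
    [0.08,-0.67,0],
    [0.17,-0.97,0],
    [0.28,-1.26,0],
    [0.42,-1.55,0],
  ],
  angular=[
    [0,0,1],
    [0,0,2.1],
    [0,0,3.2],
    [0,0,4.3],
    [0,0,5.4],
  ],
  claw=[28,28,28,28,28],
)

```text
t: 55.9
eef_pos: [0.5288, -0.308, 0.0323]
tool_rot: [0.002, 0.951, 0.308, 0.001]
contact_force: [1.7, -2.1, -0.6]
gripper_width: 0.328
```

```bash
python3 -c "
from h import *
arc((.593,-.267),.075,212,182,-54,-81,.031)"
```

```text
t 55.9 [ 0.5288 -0.308   0.0323] yaw -54.1 F [ 1.7 -2.1 -0.6] w 28.1
[0.09, -0.34, 0.05] [0.04, -0.01, 1.06]
[0.16, -0.65, 0.05] [0.04, -0.01, 2.14]
[0.26, -0.94, 0.05] [0.04, -0.01, 3.22]
[0.39, -1.23, 0.05] [0.04, -0.02, 4.3]
[0.55, -1.5, 0.05] [0.04, -0.02, 5.38]
```

jog_arm(
  dp=[
    [0.06,-0.32,0],
    [0.13,-0.64,0],
    [0.23,-0.94,0],
    [0.36,-1.23,0],
    [0.53,-1.5,0],
  ],
  angular=[
    [0,0,1],
    [0,0,2.1],
    [0,0,3.2],
    [0,0,4.3],
    [0,0,5.4],
  ],
  claw=[28,28,28,28,28],
)

```text
t: 56.4
eef_pos: [0.5169, -0.2697, 0.0322]
tool_rot: [0.001, 0.997, 0.078, 0.001]
contact_force: [-0.8, -2.7, 1.6]
gripper_width: 0.324
```

jog_arm(
  dp=[
    [0,-0.06,0],
    [0,-0.12,0],
    [0,-0.18,0],
    [0,-0.22,0],
    [0,-0.22,0],
  ],
  angular=[
    [0,0,0],
    [0,0,0],
    [0,0,0],
    [0,0,0],
    [0,0,0],
  ],
  claw=[28,28,28,28,28],
)

```text
t: 56.9
eef_pos: [0.517, -0.2667, 0.032]
tool_rot: [0.002, 0.997, 0.08, 0.002]
contact_force: [2.0, -8.4, -0.1]
gripper_width: 0.328
```

jog_arm(
  dp=[
    [0,-0.04,0],
    [0,-0.08,0],
    [0,-0.08,0],
    [0,-0.08,0],
    [0,-0.08,0],
  ],
  angular=[
    [0,0,0],
    [0,0,0],
    [0,0,0],
    [0,0,0],
    [0,0,0],
  ],
  claw=[28,28,28,28,28],
)

```text
t: 57.4
eef_pos: [0.5171, -0.2666, 0.032]
tool_rot: [0.003, 0.997, 0.08, 0.002]
contact_force: [2.9, -12.5, -3.1]
gripper_width: 0.329
```

```bash
python3 -c "
from h import *
c=cam('wrist','w37')
plan((.518,-.27,.031),-81)"
```

```text
t 57.45 pos [ 0.5171 -0.2665  0.032 ] yaw -80.9 w 28.0 F [  3.  -12.2  -3.9]
dp [0.015, 0.142, 0.042] ang [0.08, -0.05, 0.02]  mm 4
```

View pics/w37.png

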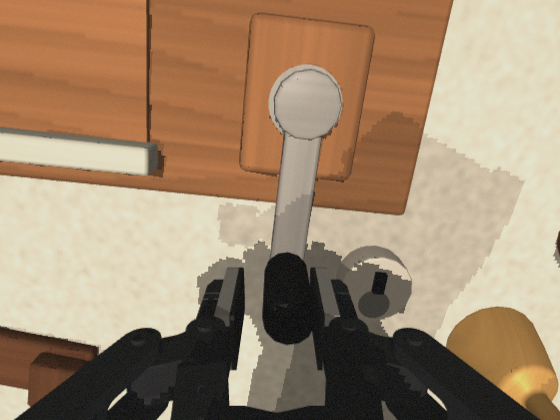

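The stop is felt: 12 N with no further motion. I'll back off to the middle, open and lift clear.

jog_arm(
  dp=[
    [0,0.12,0],
    [0,0.24,0],
    [0,0.24,0],
    [0,0.24,-0.4],
    [0,0.24,-1.2],
  ],
  angular=[
    [0,0,0],
    [0,0,0],
    [0,0,0],
    [0,0,0],
    [0,0,0],
  ],
  claw=[32,40,40,40,40],
)

```text
t: 57.95
eef_pos: [0.5152, -0.2657, 0.0604]
tool_rot: [-0.001, 0.997, 0.081, -0.001]
contact_force: [0.3, -0.0, -0.2]
gripper_width: 0.468
```

jog_arm(
  dp=[
    [0,0,-1],
    [0,0,-2],
    [0,0,-3.2],
    [0,0,-4.5],
    [0,0,-5.8],
  ],
  angular=[
    [0,0,0],
    [0,0,0],
    [0,0,0],
    [0,0,0],
    [0,0,0],
  ],
  claw=[40,40,40,40,40],
)

```text
t: 58.45
eef_pos: [0.5161, -0.2662, 0.208]
tool_rot: [-0.0, 0.997, 0.081, 0.0]
contact_force: [-0.5, 0.2, -0.9]
gripper_width: 0.467
```

```bash
python3 -c "
from h import *
plan((.35,-.5,.22),-70)"
```

```text
t 58.45 pos [ 0.5161 -0.2662  0.208 ] yaw -80.7 w 39.8 F [-0.5  0.2 -0.9]
dp [-8.066, 8.16, -0.486] ang [-0.0, -0.0, -2.15]  mm 287
```

jog_arm(
  dp=[
    [-1.3,1.3,-0.1],
    [-2.6,2.6,-0.2],
    [-4,4,-0.3],
    [-5.4,5.4,-0.4],
    [-6.8,6.8,-0.5],
  ],
  angular=[
    [0,0,-0.3],
    [0,0,-0.6],
    [0,0,-0.9],
    [0,0,-1.2],
    [0,0,-1.5],
  ],
  claw=[40,40,40,40,40],
)

```text
t: 58.95
eef_pos: [0.3747, -0.4627, 0.2196]
tool_rot: [0.0, 0.989, 0.147, 0.0]
contact_force: [-0.1, -0.2, 0.7]
gripper_width: 0.469
```

jog_arm(
  dp=[
    [0,0,0],
    [0,0,0],
    [0,0,0],
    [0,0,0],
    [0,0,0],
  ],
  angular=[
    [0,0,0],
    [0,0,0],
    [0,0,0],
    [0,0,0],
    [0,0,0],
  ],
  claw=[40,40,40,40,40],
)

```text
t: 59.45
eef_pos: [0.3769, -0.4606, 0.2185]
tool_rot: [-0.0, 0.989, 0.147, 0.0]
contact_force: [-0.3, -0.1, -0.9]
gripper_width: 0.468
```

```bash
python3 -c "
from h import *
t=cam('top','t40'); s=cam('scene','s40')
cv2.imwrite('pics/t40b.png',cv2.convertScaleAbs(cv2.resize(t['pixels'][130:300,80:480],(800,340),interpolation=cv2.INTER_CUBIC),alpha=1.6))
a=cv2.resize(t['pixels'][130:300,180:420],(800,567),interpolation=cv2.INTER_CUBIC); cv2.imwrite('pics/t40c.png',cv2.convertScaleAbs(a,alpha=1.6))
a=cv2.resize(s['pixels'][90:400,80:480],(774,600),interpolation=cv2.INTER_CUBIC); cv2.imwrite('pics/s40c.png',cv2.convertScaleAbs(a,alpha=1.6))"
```

```text
(no output)
```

View pics/t40c.png

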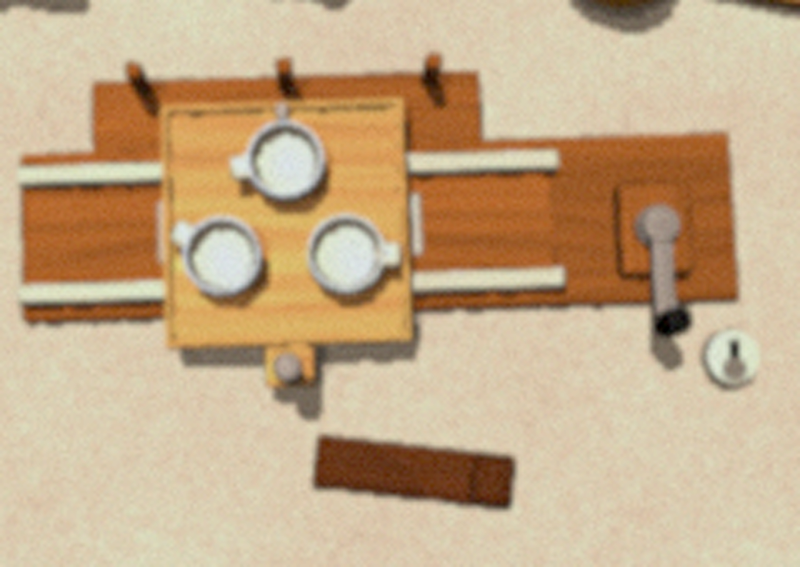

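View pics/s40c.png

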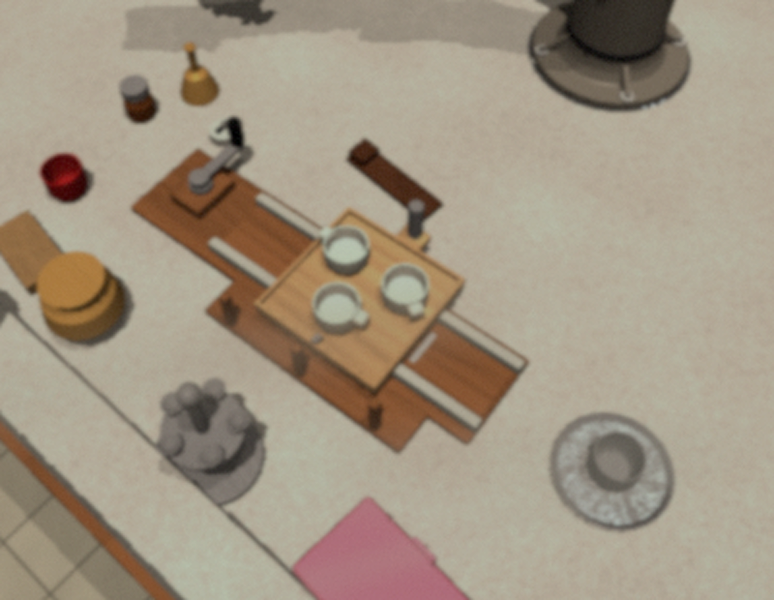

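View pics/t40.png

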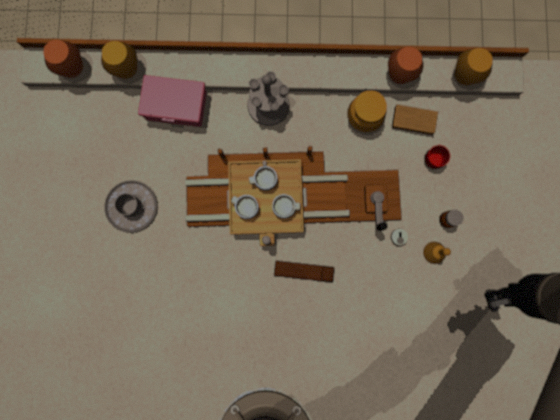

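The carrier's pointer lines up with the middle marker and the lock handle is closed. All three diyas are upright on the deck, the katori stands in the thali, and the other things haven't moved.

```bash
python3 -c "
from station import *
print(hand_in())"
```

```text
the job is handed in; nothing more can be done
None
```

The job is done and handed in at about t = 60 s. The steel katori stands in the thali, and all three diyas on the shelf (no fourth was visible in any camera) stand upright on the carrier's deck. I gripped the diyas at 30 N. Then I opened the lock to its stop, pushed the carrier to the middle station and closed the lock to its stop again.

**Last checks:**
- **Carrier:** the top camera puts its travel at 110.6 to 111.0 mm, and its pointer lines up with the middle marker. A small test push there met about 6 N, so the detent holds it.
- **Lock:** I felt both end stops, at about 11 N open and 12 N closed. The last picture shows the handle pointing to the robot.
- **Other things:** the final pictures show the tealight, incense holder, bell, jar and red cup where they were.

**What went wrong or disagreed:**
- **Finger length:** the fingertips turned out to be roughly 30 mm or more behind the stated TCP, going by the pictures and contact. My first two tries on the katori closed at or above its rim and pressed on it with about 15 N. I lowered the grasp after that, and every later grip held.
- **Cameras:** the top and wrist cameras differed by up to 7 mm on diya positions. I went by the wrist camera for grasping.

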